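# Rehang a lift-off cabinet door on its two pintle pins

## Task

The repainted door of the little supply cabinet has dried in the rack. Lift it out, lower it gently onto the cabinet's two hinge pins, standing well open, until both knuckles sit fully home, and let go of it; then swing it gently shut until the catch holds it. Feel for the pins rather than forcing or dropping the door (about 4 kg of push would bend the hinges), and leave the primer tin, the sanding block and the eraser where they are.

Things in the scene. Friction and masses are not known exactly. Their poses are not given: they have to be found in the camera images.
- door: the loose door: dark teal framed leaf 165 mm wide (its y), 200 mm high (z), 12 mm thick (x), 0.19 to 0.35 kg. Origin: centre of its underside; -x is the outer face, +y the hinge edge. Starts upright in the rack. Hung and shut, its axes lie along the cabinet's; open square to the cabinet it is turned -90 degrees about z from that, hinge edge to the cabinet, outer face to the cabinet's +y side
- top_rail (a point): middle of the door's top rail (door frame 0, 0, 187 mm: 13 mm below the top edge). The rail is plain, 12 mm thick, 34 mm high and runs the door's whole width (its y): the place to pinch the door from above
- striker (a point): tip of the steel striker on the door's inner face (door frame 34, -35.5, 84 mm), 28 mm proud of that face; it enters the cabinet's catch. On the outer face of the free edge's stile (30 mm wide) a brass knob, 20 mm across, stands 20 mm proud (door frame y -67, z 105 mm)
- knuckle_low (a point): centre of the lower end of the lower knuckle, a brass hinge tube on the door (door frame 0, 94.5, 32 mm, 12 mm beyond the hinge edge): 16 mm outside, 10 mm bore, 22 mm long, open at both ends, axis along the door's z
- knuckle_high (a point): the same for the upper knuckle (door frame 0, 94.5, 152 mm)
- cabinet: plywood cabinet fixed to the table, 130 mm deep (x), 216 mm wide (y), 225 mm high (z), origin at the centre of its underside. The open front faces its -x (face at x -65 mm, with a 6 mm thick rubber seal in front round the opening; a shut door's outer face is at x -84 mm). A steel hinge strip with two upright pins is on the face's +y side
- catch (a point): spring roller catch under the cabinet's shelf (cabinet frame -53, -50, 103 mm) that takes the door's striker: over the last 12 mm it resists with about 2 to 6 N at the door's free edge, then holds the door against the seal
- pin_low (a point): NOMINAL centre of the lower hinge pin at its foot, the 16 mm round shoulder on which the knuckle comes to rest, 46 mm above the table (cabinet frame -78, 80 mm); axes as the cabinet's. The strip with both pins is screwed on through slots: both really stand up to 10 mm to either side of this along the cabinet's y. That shift is not measured and must be felt (or seen); x and height are exact
- pin_high (a point): NOMINAL centre of the upper pin at its shoulder, 166 mm above the table; same shift along y as the lower one. Each pin is brass, 8 mm thick, stands 20 mm above its shoulder, and only its last 1.5 mm taper, to 6.5 mm at the tip. The strip is tight: it does not move when pushed
- rack: drying rack fixed to the table: pale board 120 x 190 x 16 mm (x, y, z) with dowels up to 52 mm above the table; the door's foot stands on the board in the middle slot (along the rack's y, 15 mm wide). A teal drawer front 66 mm high stands in the slot 40 mm to its +x side and stays there. Origin: centre of the board's underside
- primer_tin: round tin 78 mm across, 74 mm high, stands on the table; bystander, leave it
- sand_block: wooden sanding block 48 x 76 x 27 mm on the table; bystander, leave it
- rubber: grey eraser 22 x 42 x 12 mm on the table; bystander, leave it
Not all that is in view belongs to the job. What is shaped like the door but blue is not meant.

How it is judged:
By the outcome, as a careful person would: the job done as asked, in the order asked, and still so for the second after the job is handed in, with the robot touching nothing.
It also fails if it takes over 72 s, if anything falls off the work surface, if the arm or the gripper's body presses on something with over 40 N, if the wrist force passes 120 N, or if a joint passes its speed limit or range.

## Robot

A 6-joint arm with a two-finger parallel gripper is mounted at the origin on a cart in front of the work surface, level with it; the furniture and walls round the work are solid. World frame = base frame: x ahead of the robot, y to its left, z up, the work surface at z = 0. Lengths are in mm, angles in degrees, forces in N, time in s.
With the tool pointing down it reaches from about 350 to 850 mm from the base axis. Payload 8.1 kg.
Tool frame: the origin (TCP) lies at the very end of the fingers, on their centre line; the grasp point (between the pads) lies 19 mm behind it; z points along the fingers, y is the direction in which the jaws open and shut (so a half turn about z gives the same grasp; the last joint's range is limited). The gripper opens to 85 mm and grips with 20 to 120 N. Pads are 22 mm wide; open, the fingers measure 114 mm over their backs; the gripper's body (76 mm by 85 mm) begins 54 mm behind the grasp point. The pads swing forward as they close: fully open they stand 13 mm farther back than shut.
Start: joints at [-73.476, 7.471, 85.268, -0, 87.261, -4.893], TCP at [219.113, -558.565, 231.292] pointing down, gripper open.
Joint ranges: [-169.43, 169.43], [-51.17, 129.36], [1.28, 143.12], [-76.62, 256.62], [0, 156.53], [-152.29, 152.29]. Speed limits (degrees/s): [136.94, 136.94, 159.86, 180, 180, 180].

## Interface

Orientations are given as [roll, pitch, yaw] about the fixed x, y, z axes, in that order (R = Rz(yaw) Ry(pitch) Rx(roll)).
In Python, from bench import r gives the robot as it stands.
- The arm moves only by the shell command python3 -m jog 'ROWS' [OPENING] [FORCE]. ROWS is JSON, a list of rows, each a list of 6 numbers: the shift along the tool's x, y, z normalised to -1 to 1, where 1 is 0.25 m, then the turn, a rotation vector about the tool's x, y, z normalised to -1 to 1, where 1 is pi rad. In form: [[x, y, z, ax, ay, az], ...]. A call has 1 to 10 rows; each row is the pose to reach, as a shift and turn from the pose commanded when the call began, along the tool's axes at that moment, turning the shorter way round; what a row does not reach only later rows make up. A row lasts 1/10 s, in which the tool goes at most 50 mm and 8.59 degrees, less where a joint would pass 70% of its speed; a pose out of reach is approached as far as the arm can. A call with a number of a shift or a turn outside -1 to 1 is refused whole. A call with a gripper value outside its range is refused whole. OPENING is the opening, from 0 (shut) to 1 (fully open), set as the call begins (- or left out, the last holds). The fingers move at their own pace and stop on an object; FORCE is the grip in N (left out, the last holds). Time passes only in rows, so rows that repeat a pose let the fingers close. It gives the time, the measured TCP pose, the force and the opening at its end, in the units of the state.
- r.sense(): the state, without advancing time (a new reading comes with each control period).
- r.snapshot(name): name is "scene" or "top" or "wrist"; returns a dict with "pixels" (400x640x3 uint8, red, green, blue), "intrinsics" (3x3 intrinsics, pixels), "extrinsics" (4x4, takes a point from camera to world coordinates). Camera axes: x right, y down, z forward; pixel columns grow to the right and rows downward; lengths in mm; the calibration is good to about 2 mm. The wrist camera is an equidistant fisheye: a pixel r from the principal point sees the ray r / f radians off the axis. A picture is of the moment at which its call begins. There is no depth.
- r.hand_in(): hands the job in, once; it reports no verdict.
The state is a dict: "time": time; "joint_pos": joint angles; "qd": joint speeds; "joint_efforts": joint torques, N m; "tool_pos": TCP position; "tcp_rot": TCP orientation; "ft_force": force on the tool from outside, world axes, zero at the start; "wrist_torque": the same for the moment, N m; "finger_gap": finger opening in mm.
Only numpy, scipy, OpenCV 4.12 (cv2) and the standard library are available. Lean on these libraries where they do the work, as an engineer would, in place of code of your own. Each camera call takes 0.05 s, during which the arm holds its last target.

## Working session

There is one attempt and no reset: what is moved stays moved. The work goes in short steps, Python scripts to look and compute and a shell command to move; the robot and the scene stay as the last step left them, time stands still between calls to the robot, and variables do not carry over. Pictures are saved under pics/ and viewed, and the job is handed in when it is done.

```bash
ls; mkdir -p pics
cat > h.py <<'E'
import numpy as np,cv2
from bench import r
from scipy.spatial.transform import Rotation as R
def snap(n,f):
    s=r.snapshot(n); cv2.imwrite('pics/'+f,s['pixels'][:,:,::-1]); np.savez('pics/'+f+'.npz',**s); return s
def load(f): return dict(np.load('pics/'+f+'.npz'))
def ray(s,u,v):
    K=np.array(s['intrinsics']);T=np.array(s['extrinsics'])
    d=np.linalg.inv(K)@[u,v,1]; return T[:3,3],T[:3,:3]@(d/np.linalg.norm(d))
def onz(s,u,v,z):
    o,d=ray(s,u,v); return o+d*(z-o[2])/d[2]
def proj(s,P):
    K=np.array(s['intrinsics']);T=np.array(s['extrinsics'])
    p=T[:3,:3].T@(np.array(P,float)-T[:3,3]); q=K@p; return q[:2]/q[2]
def tri(s1,p1,s2,p2):
    o,d=ray(s1,*p1);o2,d2=ray(s2,*p2)
    A=np.stack([d,-d2],1);t=np.linalg.lstsq(A,o2-o,rcond=None)[0]
    a=o+d*t[0];b=o2+d2*t[1];return (a+b)/2,np.linalg.norm(a-b)
E
python3 - <<'E'
from h import *
np.set_printoptions(precision=1,suppress=True)
for n in['scene','top','wrist']:
    s=snap(n,n+'0.png');print(n,s['intrinsics'],s['extrinsics'])
print(r.sense())
E
```

```text
pics
scene [[488.7   0.  324. ]
 [  0.  488.7 201.4]
 [  0.    0.    1. ]] [[  -0.7   -0.4    0.6 -639.9]
 [  -0.7    0.3   -0.6  916. ]
 [   0.    -0.9   -0.5 1038. ]
 [   0.     0.     0.     1. ]]
top [[428.1   0.  313.1]
 [  0.  428.1 198.1]
 [  0.    0.    1. ]] [[  -0.1   -1.     0.2  200.8]
 [  -1.     0.    -0.  -175.5]
 [   0.    -0.2   -1.  1729.6]
 [   0.     0.     0.     1. ]]
wrist [[309.7   0.  318.6]
 [  0.  309.7 202.7]
 [  0.    0.    1. ]] [[   0.4   -0.9   -0.3  281.3]
 [  -0.9   -0.4   -0.1 -534.6]
 [  -0.     0.3   -1.   373.2]
 [   0.     0.     0.     1. ]]
{'time': 0.15, 'joint_pos': array([-73.5,   7.5,  85.3,  -0. ,  87.3,  -4.9]), 'qd': array([ 0. , -0. , -0.2,  0. ,  0.1,  0. ]), 'joint_efforts': array([  0. , -57. , -50.1,  -0. ,   0. ,   0. ]), 'tool_pos': array([ 219. , -558.1,  230.5]), 'tcp_rot': array([-179.9,   -0. ,   21.4]), 'ft_force': array([-0.1,  0.2,  0.2]), 'wrist_torque': array([ 0.,  0., -0.]), 'finger_gap': 85.39185947353896}
```

View pics/scene0.png

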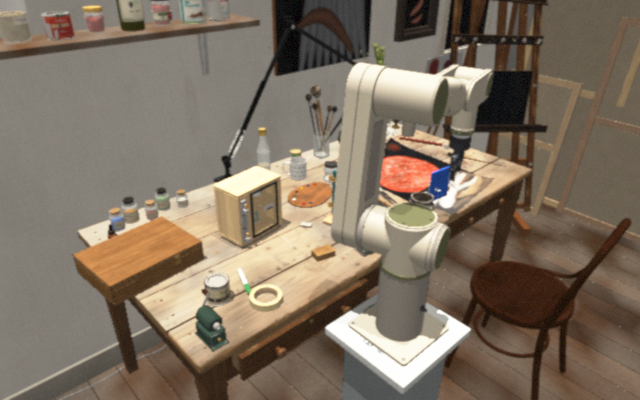

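View pics/top0.png

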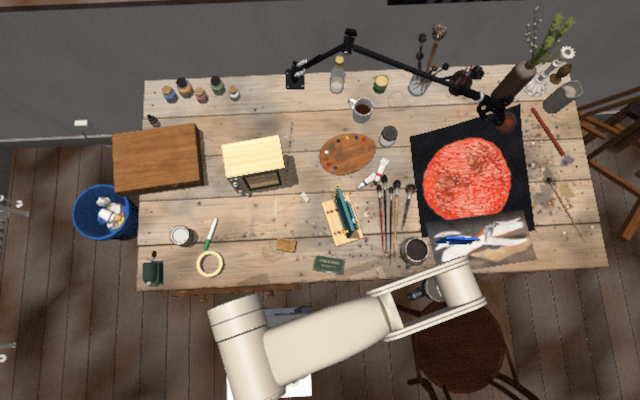

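View pics/wrist0.png

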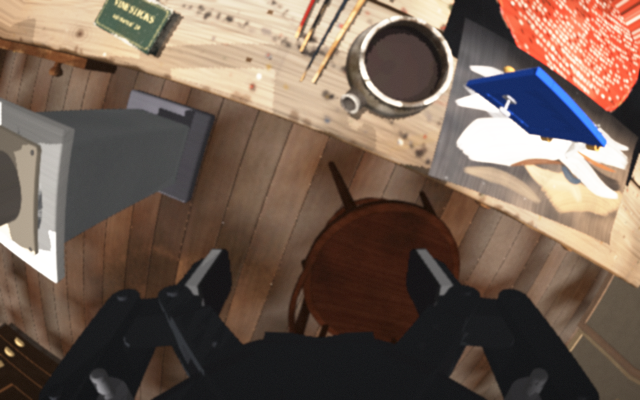

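The rack with teal pieces is at top (341,217). The cabinet is at top (255,162) and scene (248,205). The blue door-like panel at top (458,240) is the decoy. Enlarging crops to confirm.

Run:
```python
from h import *
a=load('top0.png')['pixels'][:,:,::-1]
b=load('scene0.png')['pixels'][:,:,::-1]
c1=cv2.resize(a[175:255,300:400],(800,640)[:2],interpolation=cv2.INTER_CUBIC)[:600]
cv2.imwrite('pics/c1.png',c1)
c2=np.hstack([cv2.resize(a[125:205,210:300],(400,356),interpolation=cv2.INTER_CUBIC),cv2.resize(b[160:250,200:300],(396,356),interpolation=cv2.INTER_CUBIC)])
cv2.imwrite('pics/c2.png',c2)
```

```text
(no output)
```

View pics/c1.png

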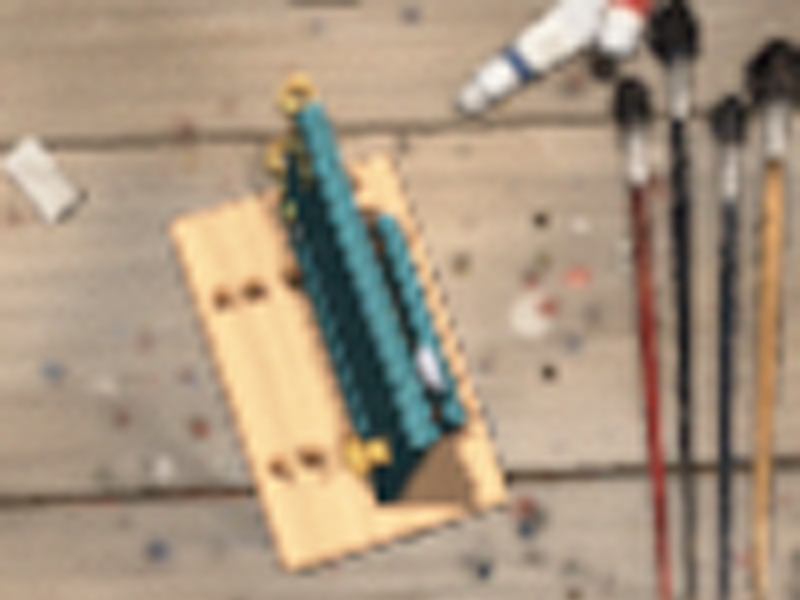

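View pics/c2.png

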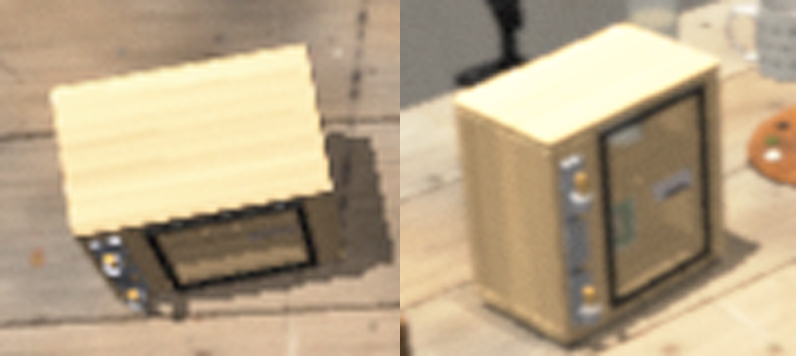

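Crops: teal door in the rack, top edge from top (339,187) to (353,230), with brass knuckles at (337,187) and the knob at (346,232). The blue panel is not it. The hinge strip with two brass pins sits at the left of the cabinet face, top (235,184) and (240,191).

Run:
```python
from h import *
np.set_printoptions(precision=1,suppress=True)
t=load('top0.png')
a=onz(t,338.75,187.5,216);b=onz(t,353.1,230,216);d=a-b
print('door',a,b,np.linalg.norm(d),'ydir ang',np.degrees(np.arctan2(d[1],d[0])))
c=[onz(t,*p,225) for p in[(221.7,145.7),(278.6,135.1),(284.3,167.8),(227.6,177.9)]]
for x in c:print(x)
e=c[0]-c[1];f=c[3]-c[2];g=c[1]-c[2]
for v in(e,f,g):print(np.linalg.norm(v),np.degrees(np.arctan2(v[1],v[0])))
k=onz(t,313,264,0);print('green',k)
for p in [(286,245),(306,197),(180,236)]:print(p,onz(t,*p,10))
```

```text
door [ 593.1 -294.3  216. ] [ 433.9 -335.4  216. ] 164.3633074236383 ydir ang 14.489179090708447
[772.6 130.7 225. ]
[804.1 -81.8 225. ]
[675.3 -98.6 225. ]
[647.  109.4 225. ]
214.8365330907158 98.4418641912032
209.92410145192696 97.74264604031175
129.92714019647778 7.437736977666302
green [ 338.  -187.8    0. ]
(286, 245) [418.4 -83.1  10. ]
(306, 197) [ 612.7 -172.7   10. ]
(180, 236) [476.2 343.1  10. ]
```

```bash
cat >> h.py <<'E'
def plan(pos,yaw=None,p0=None,rpy=None):
    st=r.sense(); R0=R.from_euler('xyz',st['tcp_rot'],degrees=True)
    p0=np.array(st['tool_pos'])
    d=R0.inv().apply(np.array(pos)-p0)/250
    if rpy is None: rpy=[180,0,yaw if yaw is not None else st['tcp_rot'][2]]
    rv=(R0.inv()*R.from_euler('xyz',rpy,degrees=True)).as_rotvec()/np.pi
    print('row',np.round(d,4),np.round(rv,4))
def wray(s,u,v):
    K=np.array(s['intrinsics']);T=np.array(s['extrinsics'])
    x=(u-K[0,2])/K[0,0];y=(v-K[1,2])/K[1,1];t=np.hypot(x,y)
    d=np.array([x/t*np.sin(t),y/t*np.sin(t),np.cos(t)]) if t>1e-9 else np.array([0,0,1.])
    return T[:3,3],T[:3,:3]@d
def wonz(s,u,v,z):
    o,d=wray(s,u,v); return o+d*(z-o[2])/d[2]
def wproj(s,P):
    K=np.array(s['intrinsics']);T=np.array(s['extrinsics'])
    p=T[:3,:3].T@(np.array(P,float)-T[:3,3]); t=np.arctan2(np.hypot(p[0],p[1]),p[2]);h=np.hypot(p[0],p[1])
    return np.array([K[0,2]+K[0,0]*t*p[0]/h,K[1,2]+K[1,1]*t*p[1]/h])
def trir(rays):
    A=np.zeros((3,3));b=np.zeros(3)
    for o,d in rays:
        M=np.eye(3)-np.outer(d,d);A+=M;b+=M@o
    p=np.linalg.solve(A,b);return p,[np.linalg.norm(np.cross(p-o,d)) for o,d in rays]
E
python3 -c "
from h import *
plan([390,-450,340],14.5)"
```

```text
row [ 0.7948 -0.1535 -0.4378] [-0.0005 -0.      0.0384]
```

```bash
python3 -m jog '[[0,0,-0.2,0,0,0],[0.2,-0.04,-0.44,0,0,0.01],[0.4,-0.08,-0.44,0,0,0.02],[0.6,-0.12,-0.44,0,0,0.03],[0.795,-0.153,-0.44,0,0,0.038],[0.795,-0.153,-0.44,0,0,0.038]]'; python3 -c "
from h import *
plan([450,-325,370],14.5)"
```

```text
time: 0.75
tool_pos: [393.3, -447.8, 341.6]
tcp_rot: [-180.0, -0.1, 14.7]
ft_force: [-0.7, 0.8, -0.3]
finger_gap: 85.5
row [ 0.344  -0.4178 -0.1132] [-0.     -0.0004  0.0011]
```

```bash
python3 -m jog '[[0.12,-0.14,-0.05,0,0,0],[0.24,-0.28,-0.1,0,0,0],[0.344,-0.418,-0.113,0,0,0.001],[0.344,-0.418,-0.113,0,0,0.001],[0.344,-0.418,-0.113,0,0,0.001]]'; python3 -c "
from h import *
snap('wrist','w1.png')"
```

```text
time: 1.25
tool_pos: [447.5, -326.8, 369.6]
tcp_rot: [180.0, 0.0, 14.5]
ft_force: [0.2, 0.5, -0.5]
finger_gap: 85.6
```

View pics/w1.png

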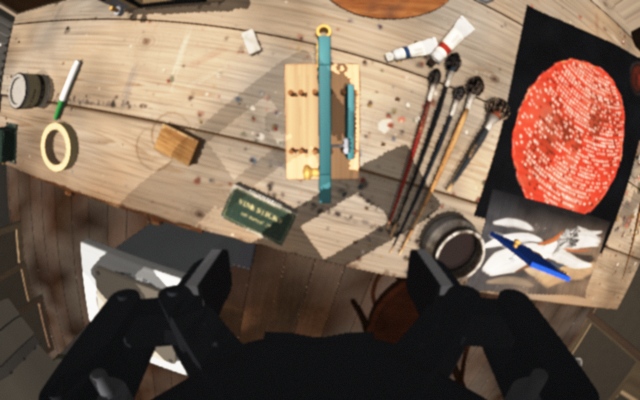

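The wrist view shows the teal door edge-on from (324,36) to (325,202), with the knuckle ring at (324,31), the knob at (309,172) and the drawer front at (350,120). Measuring the door's top edge.

Run:
```python
from h import *
np.set_printoptions(precision=1,suppress=True)
s=load('w1.png');im=s['pixels'];h=cv2.cvtColor(im,cv2.COLOR_RGB2HSV)
m=((h[:,:,0]>85)&(h[:,:,0]<105)&(h[:,:,1]>100)&(h[:,:,2]>60)).astype(np.uint8)
m[:,340:]=0;m[:,:300]=0
for v in range(30,210,10):
    c=np.where(m[v])[0]
    if len(c):print(v,c.min(),c.max(),end=' | ')
ys=np.where(m.any(1))[0];print(ys.min(),ys.max())
cv2.imwrite('pics/c3.png',cv2.resize(im[20:215,270:380,::-1],(330*1,585),interpolation=cv2.INTER_CUBIC))
pts=[]
for v in range(50,195,5):
    c=np.where(m[v])[0];pts.append(wonz(s,(c.min()+c.max())/2,v,216))
pts=np.array(pts);vx,vy,x0,y0=cv2.fitLine(pts[:,:2].astype(np.float32),cv2.DIST_HUBER,0,.01,.01).ravel()
print(x0,y0,np.degrees(np.arctan2(vy,vx)))
a=wonz(s,324.5,ys.min(),216);b=wonz(s,325,ys.max()+1,216);print(a,b,np.linalg.norm(a-b))
```

```text
40 328 328 | 50 327 328 | 60 328 328 | 90 329 329 | 100 328 329 | 110 325 329 | 120 326 329 | 130 323 329 | 140 321 329 | 150 320 329 | 160 321 329 | 170 321 329 | 180 321 329 | 190 321 328 | 200 320 328 | 38 201Traceback (most recent call last):
  File "<stdin>", line 13, in <module>
    return umr_minimum(a, axis, None, out, keepdims, initial, where)
ValueError: zero-size array to reduction operation minimum which has no identity
```

View pics/c3.png

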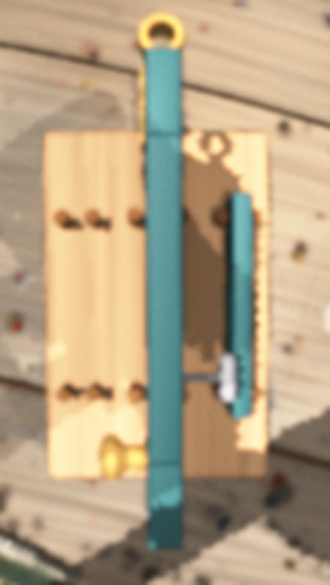

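Run:
```python
from h import *
np.set_printoptions(precision=1,suppress=True)
s=load('w1.png')
a=wonz(s,325,36,216);b=wonz(s,325.3,202.7,216);d=a-b
print(a,b,np.linalg.norm(d),(a+b)/2,np.degrees(np.arctan2(d[1],d[0])))
k=wonz(s,323.7,31.3,190);print(k, np.dot((k-(a+b)/2)[:2],d[:2]/np.linalg.norm(d)))
c=(a+b)/2
plan([c[0],c[1],300],np.degrees(np.arctan2(d[1],d[0])))
plan([c[0],c[1],184],np.degrees(np.arctan2(d[1],d[0])))
```

```text
[ 592.3 -296.4  216. ] [ 434.1 -338.   216. ] 163.53283486761543 [ 513.2 -317.2  216. ] 14.747521532612572
[ 604.  -292.5  190. ] 94.14539646632953
row [0.3 0.  0.3] [-0.  0. -0.]
row [0.3 0.  0.7] [-0.  0. -0.]
```

Run:
```python
from h import *
plan([513.2,-317.2,260],14.75)
plan([513.2,-317.2,185],14.75)
```

```text
row [0.2671 0.0255 0.4368] [-0.      0.0002 -0.0017]
row [0.2673 0.0255 0.7368] [-0.      0.0002 -0.0017]
```

```bash
python3 -m jog '[[0.09,0.01,0.1,0,0,0],[0.18,0.02,0.22,0,0,-0.001],[0.267,0.0255,0.35,0,0,-0.0015],[0.267,0.0255,0.44,0,0,-0.0015],[0.267,0.0255,0.44,0,0,-0.0015]]' 0.6; python3 -c "
from h import *
snap('wrist','w2.png')"
```

```text
time: 1.8
tool_pos: [510.9, -316.9, 253.7]
tcp_rot: [-179.6, 0.4, 14.6]
ft_force: [-0.4, -0.7, -0.3]
finger_gap: 51.1
```

View pics/w2.png

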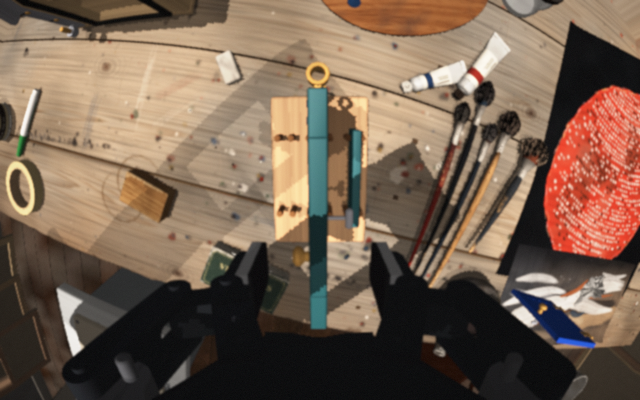

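The door is centred between the fingers (u≈318) and aligned. Descending.

```bash
python3 -m jog '[[0.01,0,0.1,0,0,0],[0.01,0,0.2,0,0,0],[0.01,0,0.25,0,0,0],[0.01,0,0.277,0,0,0],[0.01,0,0.277,0,0,0],[0.01,0,0.277,0,0,0]]'; python3 -c "
from h import *
print(r.sense()['wrist_torque'])"
```

```text
time: 2.45
tool_pos: [516.2, -317.2, 191.9]
tcp_rot: [179.9, -0.1, 14.6]
ft_force: [0.1, -0.8, 0.8]
finger_gap: 51.6
[ 0.00105799  0.00682604 -0.00038996]
```

```bash
python3 -m jog '[[0,0,0,0,0,0],[0,0,0,0,0,0],[0,0,0,0,0,0],[0,0,0,0,0,0],[0,0,0,0,0,0],[0,0,0,0,0,0]]' 0 60; python3 -c "
from h import *
snap('wrist','w3.png');print(r.sense())"
```

```text
time: 3.05
tool_pos: [516.3, -316.7, 191.3]
tcp_rot: [179.9, -0.1, 14.7]
ft_force: [0.2, 0.7, 5.2]
finger_gap: 10.6
{'time': 3.1, 'joint_pos': array([-3.63837817e+01,  9.44815978e+00,  8.72915489e+01,  6.42137057e-03,
        8.31701218e+01,  3.89397829e+01]), 'qd': array([-0.03542616,  0.02932258, -0.01275444,  0.01479585, -0.0326683 ,
       -0.0744431 ]), 'joint_efforts': array([-4.07267986e-01, -5.47766232e+01, -4.65801609e+01, -2.59866631e-01,
       -1.82208228e-01,  7.86760967e-03]), 'tool_pos': array([ 516.25844831, -316.74500484,  191.27263924]), 'tcp_rot': array([ 1.79933874e+02, -6.16318523e-02,  1.46757123e+01]), 'ft_force': array([0.55067557, 0.99391612, 5.49306037]), 'wrist_torque': array([0.19277749, 0.0007051 , 0.0109649 ]), 'finger_gap': 10.884135094242513}
```

View pics/w3.png

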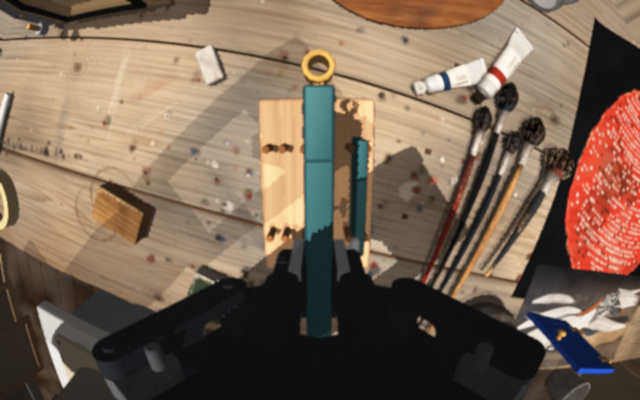

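Gripped about 6 mm too high (TCP z 191). Regripping lower for a firmer hold.

```bash
python3 -m jog '[[0,0,0,0,0,0],[0,0,0,0,0,0],[0,0,0.026,0,0,0],[0,0,0.026,0,0,0],[0,0,0.026,0,0,0]]' 0.35;  python3 -m jog '[[0,0,0,0,0,0],[0,0,0,0,0,0],[0,0,0,0,0,0],[0,0,0,0,0,0],[0,0,0,0,0,0]]' 0 80
```

```text
time: 3.6
tool_pos: [515.4, -316.3, 182.9]
tcp_rot: [-179.9, 0.1, 14.7]
ft_force: [0.2, 0.3, -0.3]
finger_gap: 29.7
time: 4.1
tool_pos: [515.8, -316.5, 183.9]
tcp_rot: [180.0, -0.0, 14.7]
ft_force: [0.2, 0.7, 0.2]
finger_gap: 11.0
```

```bash
python3 -m jog '[[0,0,-0.02,0,0,0],[0,0,-0.06,0,0,0],[0,0,-0.12,0,0,0],[0,0,-0.18,0,0,0],[0,0,-0.25,0,0,0],[0,0,-0.33,0,0,0],[0,0,-0.33,0,0,0],[0,0,-0.33,0,0,0],[0,0,-0.33,0,0,0]]';  python3 - <<'E'
from h import *
print({k:np.round(v,2) for k,v in r.sense().items()})
snap('wrist','w4.png');snap('scene','s4.png')
E
```

```text
time: 5.0
tool_pos: [515.4, -316.3, 265.3]
tcp_rot: [-179.9, 0.0, 14.7]
ft_force: [0.1, 0.3, -3.2]
finger_gap: 10.8
{'time': np.float64(5.0), 'joint_pos': array([-36.39,   7.6 ,  81.6 ,  -0.  ,  90.88,  38.94]), 'qd': array([ 0.12,  0.57,  0.56, -0.01,  0.05,  0.03]), 'joint_efforts': array([ 1.000e-02, -6.063e+01, -5.343e+01,  0.000e+00, -3.000e-02,
        0.000e+00]), 'tool_pos': array([ 515.4 , -316.28,  265.3 ]), 'tcp_rot': array([-1.7994e+02,  5.0000e-02,  1.4670e+01]), 'ft_force': array([ 0.12,  0.35, -3.23]), 'wrist_torque': array([-0.01, -0.02,  0.04]), 'finger_gap': np.float64(10.8)}
```

View pics/w4.png

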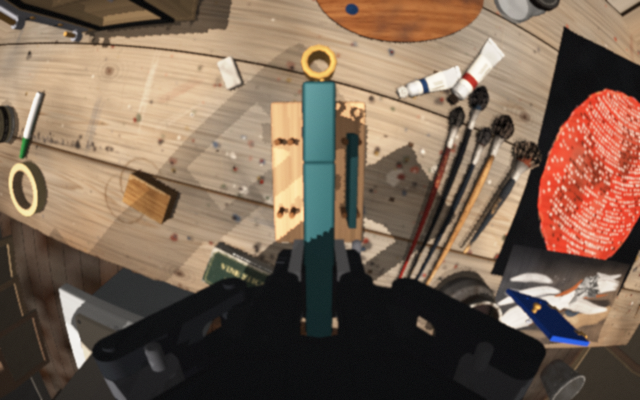

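View pics/s4.png

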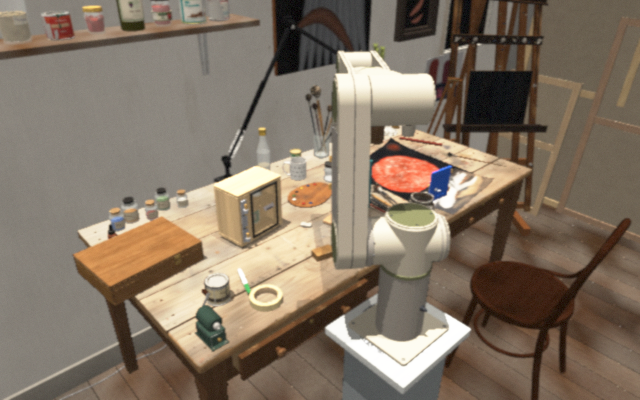

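Run:
```python
from h import *
s=load('w4.png');im=s['pixels'];h=cv2.cvtColor(im,cv2.COLOR_RGB2HSV)
m=((h[:,:,0]>15)&(h[:,:,0]<32)&(h[:,:,1]>150)).astype(np.uint8)
m[:, :295]=0;m[:,345:]=0;m[90:]=0;m[:35]=0
ys,xs=np.where(m);print(xs.min(),xs.max(),ys.min(),ys.max())
c=((xs.min()+xs.max())/2,(ys.min()+ys.max())/2)
st=r.sense();R0=R.from_euler('xyz',st['tcp_rot'],degrees=True)
p=wonz(s,*c,271.5);print(c,p,R0.inv().apply(p-st['tool_pos']))
for u in(xs.min(),xs.max()+1):print(wonz(s,u,64,271.5))
plan([500,-60,270],9)
plan([500,40,270],8)
```

```text
304 335 49 79
(np.float64(319.5), np.float64(64.0)) [ 603.76966584 -294.36257625  271.5       ] [91.16550051  1.30819551 -6.79323757]
[ 602.1138767  -287.85570762  271.5       ]
[ 605.64043025 -301.2629538   271.5       ]
row [ 0.2005 -1.0068 -0.0191] [-0.0005  0.0005  0.0315]
row [ 0.3017 -1.3937 -0.0186] [-0.0005  0.0005  0.037 ]
```

```bash
python3 -m jog '[[0.01,-0.08,-0.01,0,0,0],[0.04,-0.22,-0.02,0,0,0.005],[0.08,-0.38,-0.02,0,0,0.01],[0.11,-0.54,-0.02,0,0,0.016],[0.14,-0.7,-0.02,0,0,0.022],[0.17,-0.85,-0.02,0,0,0.028],[0.19,-0.95,-0.02,0,0,0.0315],[0.2,-1,-0.02,0,0,0.0315],[0.2,-1,-0.02,0,0,0.0315],[0.2,-1,-0.02,0,0,0.0315]]';  python3 - <<'E'
from h import *
snap('wrist','w5.png');plan([500,40,270],8)
E
```

```text
time: 6.1
tool_pos: [500.7, -62.5, 270.9]
tcp_rot: [180.0, 0.0, 9.0]
ft_force: [-0.1, 0.4, -3.1]
finger_gap: 10.9
row [ 0.061  -0.4072  0.0037] [0.0001 0.0002 0.0054]
```

View pics/w5.png

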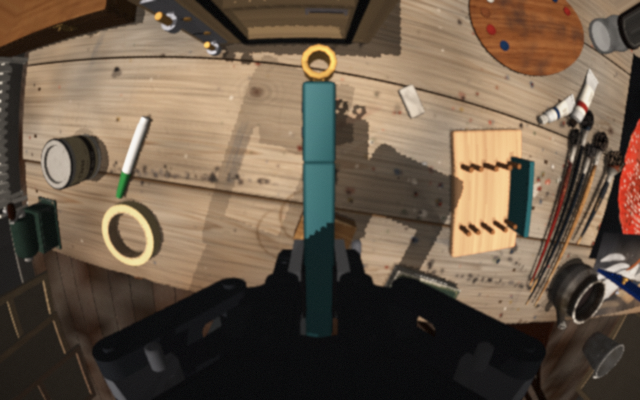

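Both hinge pins are in view at (158,16) and (209,46), and the seal's bottom edge runs through about (240–350,40). Moving closer.

```bash
python3 -m jog '[[0.01,-0.06,0,0,0,0.001],[0.03,-0.18,0,0,0,0.003],[0.05,-0.3,0,0,0,0.0055],[0.06,-0.38,0,0,0,0.0055],[0.061,-0.407,0.004,0,0,0.0055],[0.061,-0.407,0.004,0,0,0.0055],[0.061,-0.407,0.004,0,0,0.0055]]';  python3 - <<'E'
from h import *
s=snap('wrist','w6.png');im=s['pixels']
cv2.imwrite('pics/c6.png',cv2.resize(im[0:100,180:380,::-1],(800,400),interpolation=cv2.INTER_CUBIC))
s=load('w5.png')
cv2.imwrite('pics/c5.png',cv2.resize(s['pixels'][0:75,130:260,::-1],(780,450),interpolation=cv2.INTER_CUBIC))
E
```

```text
time: 6.85
tool_pos: [500.1, 39.6, 270.1]
tcp_rot: [180.0, 0.0, 8.0]
ft_force: [-0.5, -0.7, -2.4]
finger_gap: 10.8
```

View pics/c6.png

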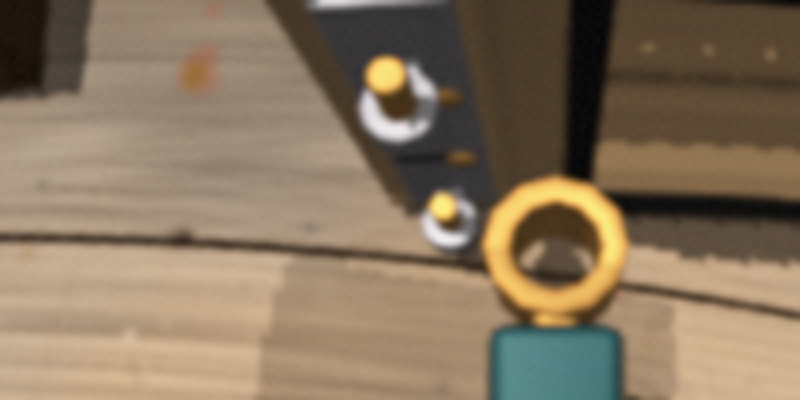

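View pics/c5.png

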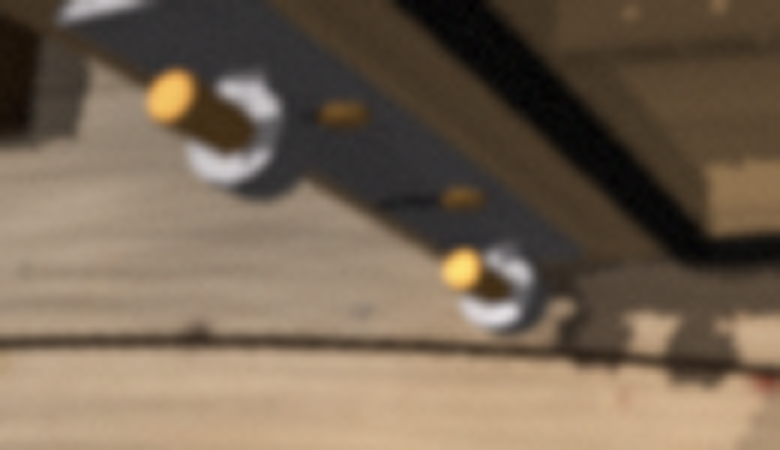

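Pin tips: close view high (276.5,18.3), low (291,52); earlier view high (158.7,15.8), low (207,44.8). The knuckle ring is at (318.7,61.7).

Run:
```python
from h import *
np.set_printoptions(precision=1,suppress=True)
a=load('w5.png');b=load('w6.png')
for n,p,q,z in(('hi',(158.7,15.8),(276.5,18.3),186),('lo',(207,44.8),(291,52),66)):
    print(n,wonz(a,*p,z),wonz(b,*q,z),trir([wray(a,*p),wray(b,*q)]))
k=wonz(b,318.75,61.75,276.4);print('knuckle',k)
st=r.sense();R0=R.from_euler('xyz',st['tcp_rot'],degrees=True);print(R0.inv().apply(k-st['tool_pos']))
# seal bottom edge/cab yaw
t=load('top0.png')
```

```text
hi [638.2  88.6 186. ] [638.4  89.1 186. ] (array([638.7,  89.4, 184.8]), [np.float64(0.09328384483112984), np.float64(0.09328384483107985)])
lo [638.   88.8  66. ] [637.6  88.6  66. ] (array([637.6,  88.6,  66.6]), [np.float64(0.17984870178749898), np.float64(0.17984870178747184)])
knuckle [591.5  51.4 276.4]
[92.2  0.8 -6.3]
```

```bash
python3 -c "
from h import *
plan([546.7,76.8,240],8)"
```

```text
row [ 0.2051 -0.1219  0.1206] [ 0.0002  0.0001 -0.0004]
```

```bash
python3 -m jog '[[0.05,-0.03,0,0,0,0],[0.12,-0.07,0,0,0,0],[0.18,-0.11,0,0,0,0],[0.205,-0.122,0.04,0,0,0],[0.205,-0.122,0.09,0,0,0],[0.205,-0.122,0.12,0,0,0],[0.205,-0.122,0.12,0,0,0],[0.205,-0.122,0.12,0,0,0],[0.205,-0.122,0.12,0,0,0]]';  python3 - <<'E'
from h import *
s=snap('wrist','w7.png');im=s['pixels']
cv2.imwrite('pics/c7.png',cv2.resize(im[0:110,230:430,::-1],(800,440),interpolation=cv2.INTER_CUBIC))
s=snap('scene','s7.png')
cv2.imwrite('pics/c7s.png',cv2.resize(s['pixels'][130:260,190:350,::-1],(640,520),interpolation=cv2.INTER_CUBIC))
E
```

```text
time: 7.8
tool_pos: [546.6, 78.0, 240.9]
tcp_rot: [180.0, -0.1, 8.0]
ft_force: [0.3, 0.2, -3.5]
finger_gap: 10.8
```

View pics/c7.png

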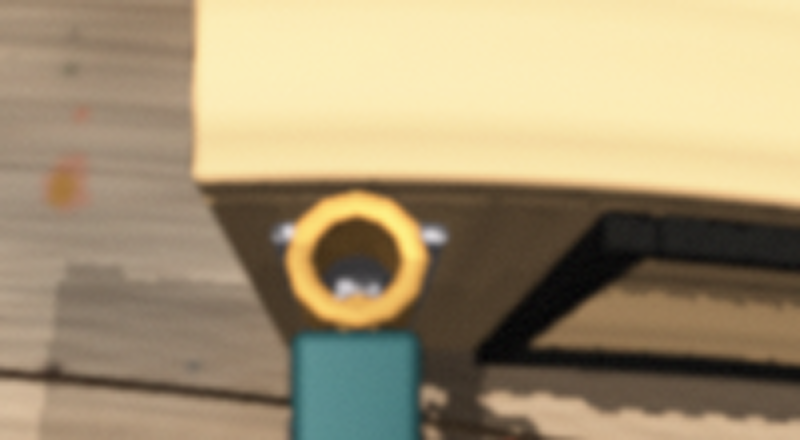

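View pics/c7s.png

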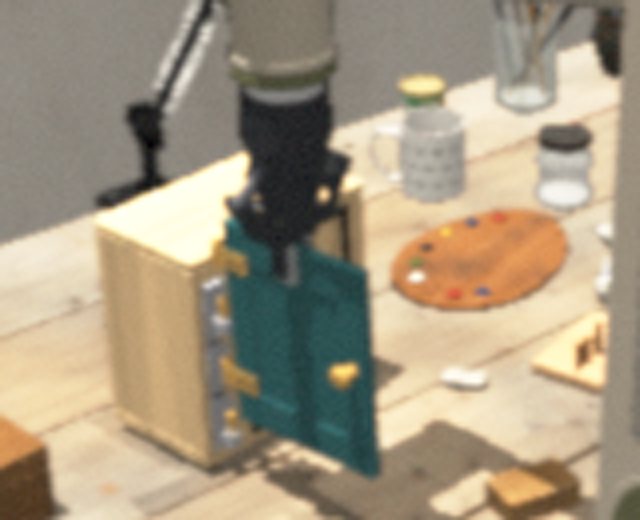

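Run:
```python
from h import *
np.set_printoptions(precision=2,suppress=True)
b=load('w7.png')
print(wonz(b,319.25,65,247.0))
# cab yaw: front top edge, crop px
P=[(200,183),(800,207)]
q=[wonz(b,230+u/4,v/4,225) for u,v in P];d=q[0]-q[1];print(q,np.degrees(np.arctan2(d[1],d[0]))-90)
# predicted ring of pin/shoulder in image
for z,rr in((186,3.25),(166,8)):
    print(z,[tuple(np.round((wproj(b,[638.1+dx,88.8+dy,z])-[230,0])*4)) for dx,dy in((0,0),(rr,0),(-rr,0),(0,rr),(0,-rr))])
for i in range(3):
    print(r.sense()['tool_pos'])
```

```text
[636.62  89.43 247.  ]
[array([648.31, 111.15, 225.  ]), array([659.06,  33.57, 225.  ])] 7.8928129732601064
186 [(np.float64(361.0), np.float64(317.0)), (np.float64(364.0), np.float64(297.0)), (np.float64(359.0), np.float64(337.0)), (np.float64(341.0), np.float64(314.0)), (np.float64(382.0), np.float64(320.0))]
166 [(np.float64(361.0), np.float64(332.0)), (np.float64(367.0), np.float64(287.0)), (np.float64(354.0), np.float64(376.0)), (np.float64(315.0), np.float64(326.0)), (np.float64(407.0), np.float64(338.0))]
[546.74  78.1  241.09]
[546.74  78.1  241.09]
[546.74  78.1  241.09]
```

Run:
```python
from h import *
for n in('w3','w4','w5','w6','w7'):
    s=load(n+'.png');im=s['pixels'];h=cv2.cvtColor(im,cv2.COLOR_RGB2HSV)
    m=((h[:,:,0]>14)&(h[:,:,0]<32)&(h[:,:,1]>120)&(h[:,:,2]>150)).astype(np.uint8)
    k=m[35:100,295:345]
    nn,l,st,c=cv2.connectedComponentsWithStats(k)
    i=1+np.argmax(st[1:,4]);x,y,w,hh,A=st[i]
    cn=max(cv2.findContours((l==i).astype(np.uint8),0,1)[0],key=len)
    (cx,cy),rad=cv2.minEnclosingCircle(cn)
    print(n,x+295,x+295+w-1,y+35,y+35+hh-1,A,round(cx+295,1),round(cy+35,1),round(rad,1))
```

```text
w3 301 335 49 84 566 317.7 66.6 17.9
w4 301 336 45 80 600 318.3 62.3 18.3
w5 301 336 44 78 600 318.5 61.0 17.9
w6 301 336 44 80 625 318.6 62.0 18.6
w7 301 336 48 81 575 318.6 64.1 17.6
```

```bash
python3 -m jog '[[0.001,0.0024,0.03,0,0,0],[0.001,0.0024,0.07,0,0,0],[0.001,0.0024,0.11,0,0,0],[0.001,0.0024,0.14,0,0,0],[0.001,0.0024,0.14,0,0,0],[0.001,0.0024,0.14,0,0,0]]';  python3 - <<'E'
from h import *
s=snap('wrist','w8.png');im=s['pixels']
cv2.imwrite('pics/c8.png',cv2.resize(im[0:110,230:430,::-1],(800,440),interpolation=cv2.INTER_CUBIC))
s=snap('scene','s8.png')
cv2.imwrite('pics/c8s.png',cv2.resize(s['pixels'][170:250,220:300,::-1],(600,600),interpolation=cv2.INTER_CUBIC))
print(r.sense()['tool_pos'],r.sense()['wrist_torque'],r.sense()['ft_force'])
E
```

```text
time: 8.5
tool_pos: [546.6, 77.6, 204.8]
tcp_rot: [-180.0, 0.0, 8.0]
ft_force: [0.0, -1.1, -2.3]
finger_gap: 10.9
[546.68169849  77.63754071 204.98819074] [-0.03467383 -0.06900554  0.02354658] [ 0.56199052 -0.9262534  -3.7122492 ]
```

View pics/c8.png

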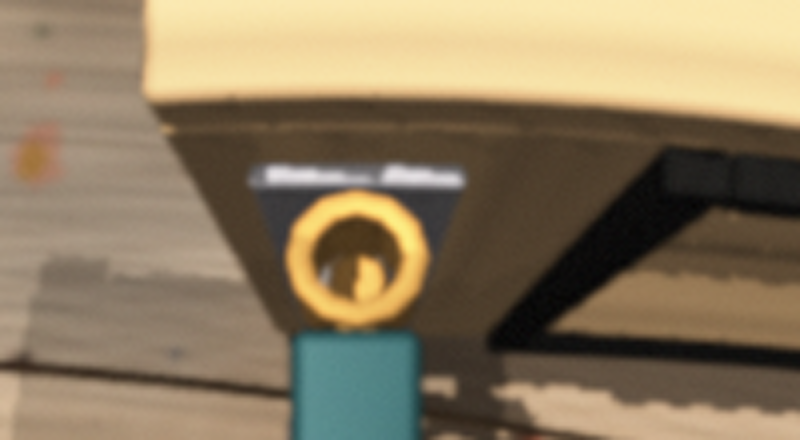

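View pics/c8s.png

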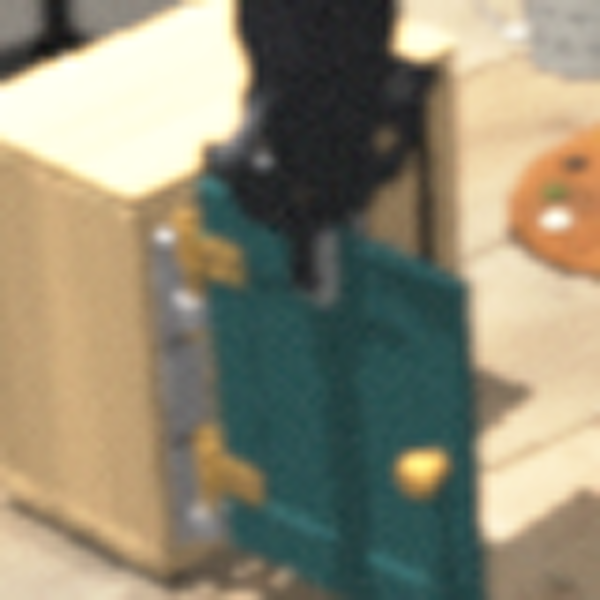

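Run:
```python
from h import *
b=load('w8.png');f=lambda P:tuple(np.round((wproj(b,P)-[230,0])*4).astype(int))
for y in(88,88.8,89.6):
    print(y,f([638.1,y,186]),f([638.1,y-3.25,186]),f([638.1,y+3.25,186]),f([641.3,y+.4,186]))
T=np.array([546.65,77.6,204.9])
for off in(91,91.6,92.2):
  c=np.radians(8);k=T+off*np.array([np.cos(c),np.sin(c),0])+.8*np.array([np.sin(c),-np.cos(c),0]);
  print(off,k,'ring top',f([k[0],k[1],211]),'bore bottom',f([k[0],k[1],189]),f([k[0]-5,k[1]-.7,189]),f([k[0]+5,k[1]+.7,189]),f([k[0]-.7,k[1]+5,189]),f([k[0]+.7,k[1]-5,189]))
cv2.imwrite('pics/c9.png',cv2.resize(b['pixels'][40:90,290:350,::-1],(720,600),interpolation=cv2.INTER_CUBIC))
```

```text
88 (np.int64(367), np.int64(283)) (np.int64(392), np.int64(286)) (np.int64(342), np.int64(279)) (np.int64(367), np.int64(259))
88.8 (np.int64(361), np.int64(282)) (np.int64(386), np.int64(285)) (np.int64(336), np.int64(279)) (np.int64(361), np.int64(258))
89.6 (np.int64(355), np.int64(281)) (np.int64(380), np.int64(285)) (np.int64(329), np.int64(278)) (np.int64(355), np.int64(257))
91 [636.87573274  89.47253773 204.9       ] ring top (np.int64(354), np.int64(257)) bore bottom (np.int64(354), np.int64(287)) (np.int64(354), np.int64(326)) (np.int64(354), np.int64(248)) (np.int64(314), np.int64(287)) (np.int64(394), np.int64(287))
91.6 [637.46989358  89.55604159 204.9       ] ring top (np.int64(354), np.int64(252)) bore bottom (np.int64(354), np.int64(282)) (np.int64(354), np.int64(321)) (np.int64(354), np.int64(244)) (np.int64(314), np.int64(282)) (np.int64(394), np.int64(282))
92.2 [638.06405442  89.63954545 204.9       ] ring top (np.int64(354), np.int64(247)) bore bottom (np.int64(354), np.int64(278)) (np.int64(354), np.int64(316)) (np.int64(354), np.int64(239)) (np.int64(314), np.int64(278)) (np.int64(394), np.int64(278))
```

View pics/c9.png

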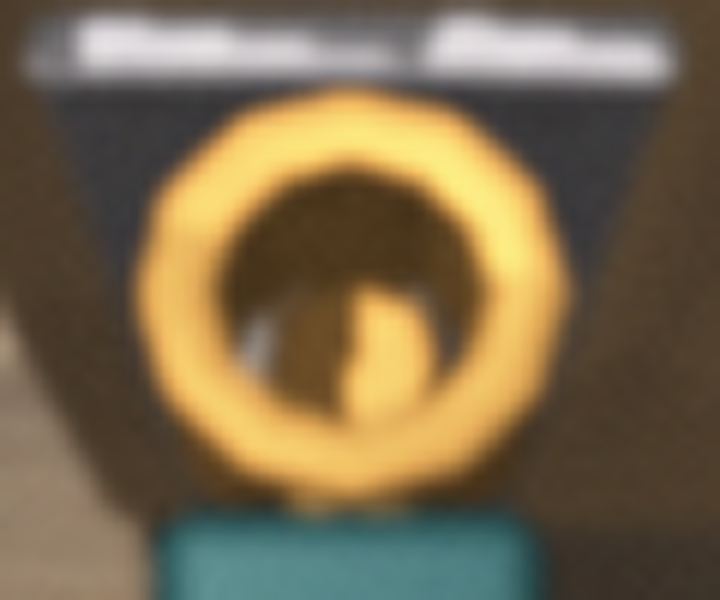

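The pin is centred laterally in the bore (about 319.7 against the ring's 319.5) but about 1.2 mm too far ahead. Shifting forward and lowering gently.

```bash
python3 -m jog '[[0.003,0,0,0,0,0],[0.005,0,0,0,0,0],[0.005,0,0.004,0,0,0],[0.005,0,0.008,0,0,0],[0.005,0,0.012,0,0,0],[0.005,0,0.012,0,0,0]]';python3 -m jog '[[0,0,0.003,0,0,0],[0,0,0.006,0,0,0],[0,0,0.006,0,0,0]]'; python3 -c "
from h import *
print(r.sense()['wrist_torque'])"
```

```text
time: 9.2
tool_pos: [548.3, 77.8, 203.2]
tcp_rot: [180.0, -0.1, 8.0]
ft_force: [-3.8, -0.2, 4.5]
finger_gap: 10.6
time: 9.5
tool_pos: [548.4, 77.9, 200.5]
tcp_rot: [-180.0, -0.1, 8.0]
ft_force: [2.8, 0.4, -2.9]
finger_gap: 10.6
[ 0.20050347 -0.93506638  0.07430845]
```

```bash
python3 -m jog '[[0,0,0,0,0,0],[0,0,0,0,0,0],[0,0,0,0,0,0]]'
python3 - <<'E'
from h import *
print(r.sense()['wrist_torque'],r.sense()['ft_force'])
s=snap('wrist','w10.png')
cv2.imwrite('pics/c10.png',cv2.resize(s['pixels'][40:90,290:350,::-1],(720,600),interpolation=cv2.INTER_CUBIC))
E
```

```text
time: 9.8
tool_pos: [548.3, 77.8, 200.6]
tcp_rot: [-180.0, -0.0, 8.0]
ft_force: [4.2, 2.1, -5.4]
finger_gap: 10.8
[ 0.22657373 -1.22671039  0.02422776] [ 4.2405471   2.11144376 -5.41249722]
```

View pics/c10.png

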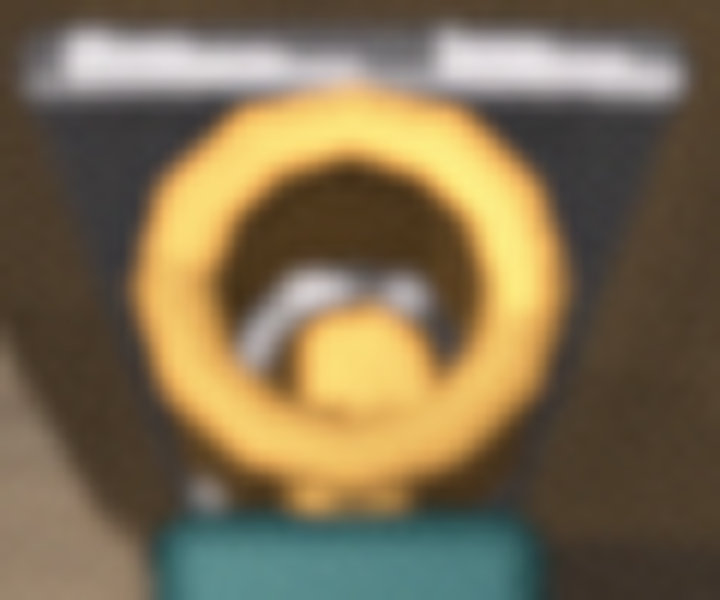

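```bash
python3 -m jog '[[0,0,0,0,0,0],[0,0,0,0,0,0],[0,0,0,0,0,0]]' 0 22
python3 - <<'E'
from h import *
print(r.sense()['wrist_torque'],r.sense()['ft_force'])
E
python3 -m jog '[[0,0,0.002,0,0,0],[0,0,0.004,0,0,0],[0,0,0.004,0,0,0]]'
python3 - <<'E'
from h import *
print(r.sense()['wrist_torque'],r.sense()['ft_force'])
E
```

```text
time: 10.15
tool_pos: [548.2, 77.8, 200.7]
tcp_rot: [-180.0, -0.0, 8.0]
ft_force: [5.0, 1.4, -5.1]
finger_gap: 11.1
[ 0.30633213 -1.310692    0.02891001] [ 4.96715614  1.35589292 -5.10619894]
time: 10.45
tool_pos: [548.2, 77.8, 200.1]
tcp_rot: [180.0, -0.0, 8.0]
ft_force: [3.2, 1.6, -1.8]
finger_gap: 11.2
[ 0.28592863 -1.16809121  0.01707811] [ 3.19349759  1.62270447 -1.82582154]
```

Forces and moment say the lower knuckle is being pushed forward, so the door is pitched slightly. Turning it about 0.8° about the tool's y.

```bash
python3 -m jog '[[0,0,0,0,0.0025,0],[-0.001,0,0,0,0.0045,0],[-0.001,0,0,0,0.0045,0],[-0.001,0,0,0,0.0045,0]]' 0 40
python3 - <<'E'
from h import *
print(r.sense()['wrist_torque'],r.sense()['ft_force'])
s=snap('wrist','w11.png')
cv2.imwrite('pics/c11.png',cv2.resize(s['pixels'][40:90,290:350,::-1],(720,600),interpolation=cv2.INTER_CUBIC))
E
```

```text
time: 10.85
tool_pos: [547.4, 77.7, 199.5]
tcp_rot: [-180.0, -0.8, 8.0]
ft_force: [1.1, 0.4, -3.7]
finger_gap: 10.7
[ 0.19937861 -0.50570293  0.00466193] [ 1.10641484  0.40983943 -3.70617045]
```

View pics/c11.png

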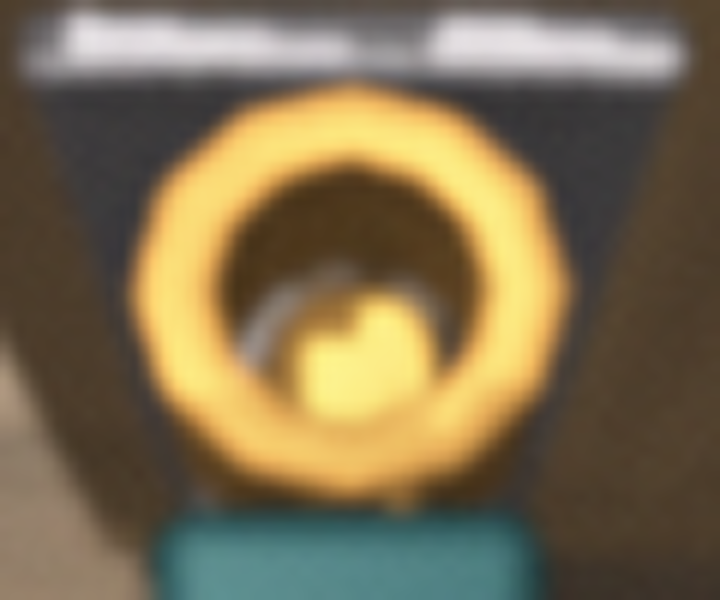

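```bash
python3 -m jog '[[0,0.001,0,0.001,0.0016,0],[0,0.001,0.004,0.0015,0.0016,0],[0,0.001,0.008,0.0015,0.0016,0],[0,0.001,0.008,0.0015,0.0016,0]]'
python3 - <<'E'
from h import *
print(r.sense()['wrist_torque'],r.sense()['ft_force'])
E
python3 -m jog '[[0,0,0.004,0,0,0],[0,0,0.008,0,0,0],[0,0,0.008,0,0,0]]'
python3 - <<'E'
from h import *
print(r.sense()['wrist_torque'],r.sense()['ft_force'])
E
```

```text
time: 11.3
tool_pos: [547.5, 77.4, 197.4]
tcp_rot: [-179.7, -1.0, 8.0]
ft_force: [-0.4, -1.0, -2.1]
finger_gap: 11.0
[-0.01649122  0.06916475  0.00562491] [-0.36492276 -1.04514004 -2.14975158]
time: 11.6
tool_pos: [547.8, 77.5, 195.5]
tcp_rot: [-179.7, -1.1, 8.0]
ft_force: [-0.5, -0.1, -2.9]
finger_gap: 10.7
[-0.02011677  0.0223284   0.00661889] [-0.51575612 -0.14295666 -2.8928733 ]
```

Forces are near zero and both knuckles are on the pins. Continuing down gently.

```bash
python3 -m jog '[[0,0,0.004,0,0,0],[0,0,0.008,0,0,0],[0,0,0.012,0,0,0],[0,0,0.016,0,0,0],[0,0,0.016,0,0,0]]'
python3 - <<'E'
from h import *
print(r.sense()['wrist_torque'],r.sense()['ft_force'])
E
python3 -m jog '[[0,0,0.004,0,0,0],[0,0,0.008,0,0,0],[0,0,0.012,0,0,0],[0,0,0.012,0,0,0]]'
python3 - <<'E'
from h import *
print(r.sense()['wrist_torque'],r.sense()['ft_force'])
E
```

```text
time: 12.1
tool_pos: [547.9, 77.6, 191.6]
tcp_rot: [-179.7, -1.1, 8.0]
ft_force: [0.1, 0.7, -3.4]
finger_gap: 10.6
[-0.04070033  0.03295248 -0.01042285] [ 0.0785962   0.67923182 -3.4119276 ]
time: 12.5
tool_pos: [547.9, 77.6, 188.6]
tcp_rot: [-179.7, -1.1, 8.0]
ft_force: [-0.2, -0.1, -2.6]
finger_gap: 10.9
[-0.00248046  0.03299068 -0.04260949] [-0.16258767 -0.07035292 -2.57501822]
```

```bash
python3 -m jog '[[0,0,0.004,0,0,0],[0,0,0.008,0,0,0],[0,0,0.012,0,0,0],[0,0,0.016,0,0,0],[0,0,0.016,0,0,0]]'
python3 - <<'E'
from h import *
print(r.sense()['wrist_torque'],r.sense()['ft_force'])
E
python3 -m jog '[[0,0,0.002,0,0,0],[0,0,0.004,0,0,0],[0,0,0.004,0,0,0]]'
python3 - <<'E'
from h import *
print(r.sense()['wrist_torque'],r.sense()['ft_force'])
E
```

```text
time: 13.0
tool_pos: [548.0, 77.6, 184.6]
tcp_rot: [-179.7, -1.1, 8.0]
ft_force: [1.2, 0.0, -2.8]
finger_gap: 11.0
[-0.00443988  0.04251531 -0.01862701] [ 1.23173294  0.01119696 -2.79546161]
time: 13.3
tool_pos: [548.1, 77.6, 183.7]
tcp_rot: [-179.7, -1.1, 8.0]
ft_force: [-1.0, -0.5, -2.4]
finger_gap: 10.9
[-0.03152848 -0.00889559 -0.01925889] [-1.00141042 -0.45739054 -2.41693861]
```

```bash
python3 -m jog '[[0,0,0.002,0,0,0],[0,0,0.004,0,0,0],[0,0,0.004,0,0,0]]'; python3 -m jog '[[0,0,0.002,0,0,0],[0,0,0.004,0,0,0],[0,0,0.004,0,0,0]]'
python3 - <<'E'
from h import *
print(r.sense()['wrist_torque'],r.sense()['ft_force'])
E
```

```text
time: 13.6
tool_pos: [548.1, 77.6, 182.7]
tcp_rot: [-179.7, -1.1, 8.0]
ft_force: [0.7, -0.2, -3.0]
finger_gap: 11.1
time: 13.9
tool_pos: [548.3, 77.7, 182.2]
tcp_rot: [-179.7, -1.1, 8.0]
ft_force: [-1.7, -0.6, -0.7]
finger_gap: 10.6
[0.04804846 0.06650759 0.02732168] [-1.68544914 -0.57816586 -0.73491683]
```

```bash
python3 -m jog '[[0,0,0.002,0,0,0],[0,0,0.002,0,0,0]]'; python3 -m jog '[[0,0,0.002,0,0,0],[0,0,0.002,0,0,0]]'
python3 - <<'E'
from h import *
print(r.sense()['wrist_torque'],r.sense()['ft_force'])
s=snap('wrist','w12.png')
cv2.imwrite('pics/c12.png',cv2.resize(s['pixels'][40:90,290:350,::-1],(720,600),interpolation=cv2.INTER_CUBIC))
s=snap('scene','s12.png')
cv2.imwrite('pics/c12s.png',cv2.resize(s['pixels'][170:250,220:300,::-1],(600,600),interpolation=cv2.INTER_CUBIC))
E
```

```text
time: 14.1
tool_pos: [548.4, 77.6, 181.9]
tcp_rot: [-179.7, -1.1, 8.0]
ft_force: [-3.0, -0.6, 3.4]
finger_gap: 10.5
time: 14.3
tool_pos: [548.5, 77.7, 181.7]
tcp_rot: [-179.7, -1.2, 8.0]
ft_force: [-4.8, -0.4, 6.7]
finger_gap: 11.0
[-0.00096654  0.31002348  0.02041136] [-4.81149326 -0.43660886  6.74819989]
```

View pics/c12.png

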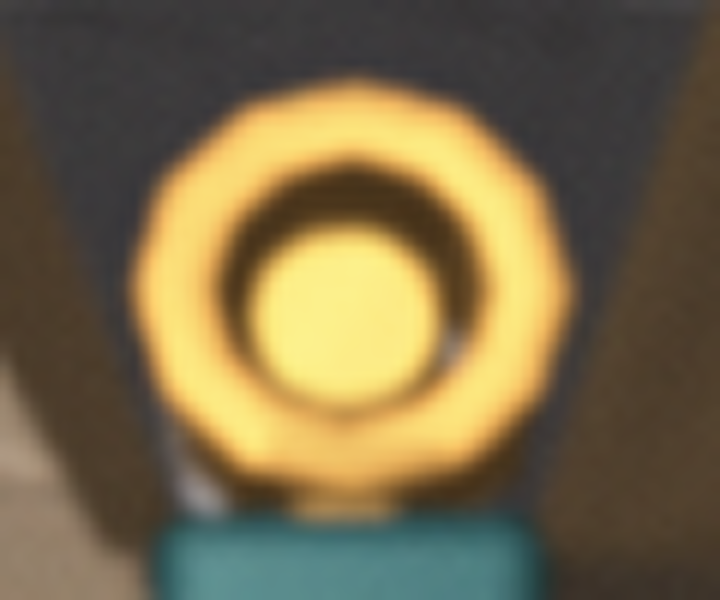

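View pics/c12s.png

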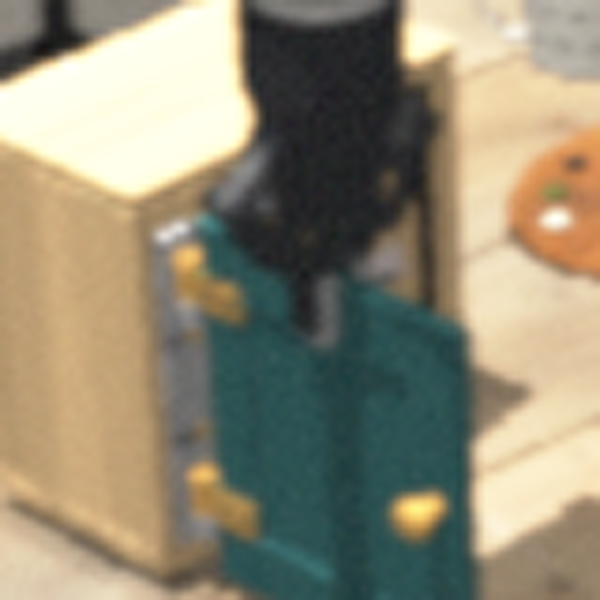

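The pin tip sits just below the rim of the upper knuckle and the load came on at z≈182, so the door is home. Easing off, then releasing.

```bash
python3 -m jog '[[-0.002,0,-0.001,0,0,0],[-0.003,0,-0.0015,0,0,0],[-0.003,0,-0.0015,0,0,0]]' 0 25;python3 -m jog '[[0,0,0,0,0,0],[0,0,0,0,0,0],[0,0,0,0,0,0],[0,0,0,0,0,0]]' 0.4; python3 -m jog '[[0,0,-0.02,0,0,0],[0,0,-0.06,0,0,0],[0,0,-0.12,0,0,0],[0,0,-0.2,0,0,0],[0,0,-0.25,0,0,0],[0,0,-0.25,0,0,0]]'
python3 - <<'E'
from h import *
s=snap('wrist','w13.png')
s=snap('top','t13.png')
cv2.imwrite('pics/c13t.png',cv2.resize(s['pixels'][120:220,200:320,::-1],(720,600),interpolation=cv2.INTER_CUBIC))
E
```

```text
time: 14.7
tool_pos: [548.1, 77.6, 181.6]
tcp_rot: [-179.7, -1.2, 8.0]
ft_force: [2.6, 0.6, 1.9]
finger_gap: 10.6
time: 15.1
tool_pos: [547.2, 77.5, 180.8]
tcp_rot: [-179.7, -1.1, 8.0]
ft_force: [-0.5, 0.6, 0.1]
finger_gap: 34.4
time: 15.7
tool_pos: [547.9, 77.2, 247.3]
tcp_rot: [-179.8, -1.4, 8.0]
ft_force: [-0.4, -0.6, 0.1]
finger_gap: 34.1
```

View pics/w13.png

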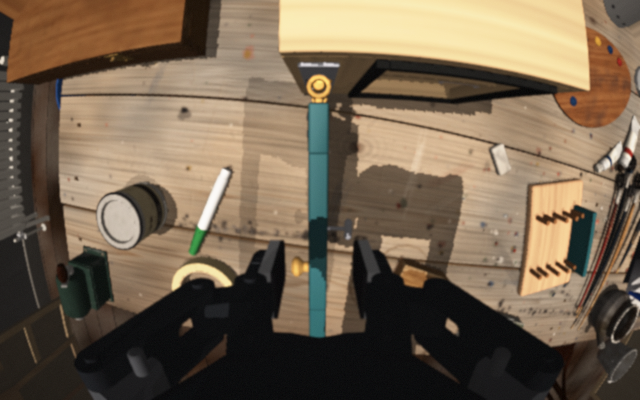

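View pics/c13t.png

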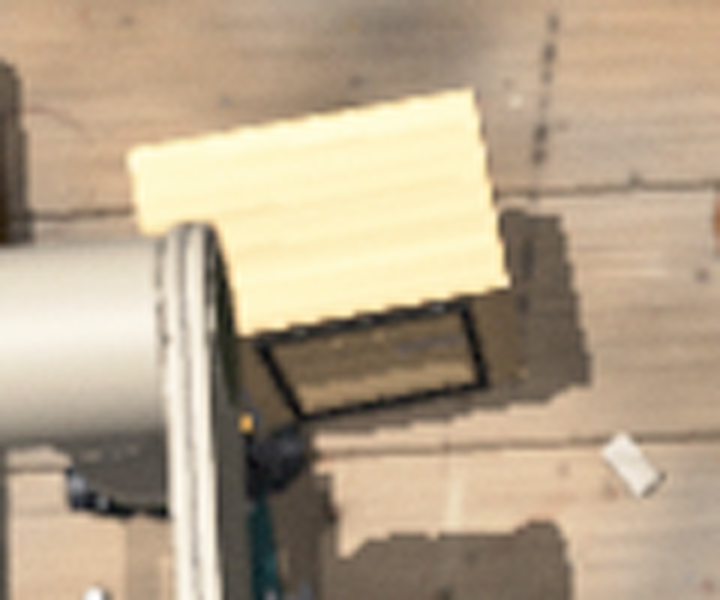

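Released; the door stands still, about square, on the pins (knuckle at (318,87), knob at (299,267)). Next: close the fingers, go round to the outer face above the knob and push along the arc.

Run:
```python
from h import *
H=np.array([638.5,89.]);u=lambda a:np.array([np.cos(np.radians(a)),np.sin(np.radians(a))])
g=lambda a,s,rho=150:H+rho*u(a)+s*u(a-90)
p=g(188,48);print(p)
plan([*p,260],8);plan([*p,165],8)
print(r.sense()['joint_pos'])
# door line check in w13
b=load('w13.png')
print(wonz(b,317,105,214),wonz(b,317,330,214))
```

```text
[483.27948084 115.65690216]
row [-0.2277 -0.1883 -0.0676] [-0.0015 -0.0064  0.    ]
row [-0.2353 -0.1865  0.3123] [-0.0015 -0.0064  0.    ]
[ 2.45675158 -1.41309514 93.148463    0.37658614 87.14317328 84.43536871]
[622.64756346  87.83226646 214.        ] [474.50110334  67.18613678 214.        ]
```

```bash
python3 -m jog '[[0,0,-0.08,0,0,0],[-0.08,-0.06,-0.1,-0.0015,-0.0064,0],[-0.16,-0.13,-0.1,-0.0015,-0.0064,0],[-0.23,-0.188,-0.1,-0.0015,-0.0064,0],[-0.23,-0.188,-0.05,-0.0015,-0.0064,0],[-0.235,-0.188,0.05,-0.0015,-0.0064,0],[-0.235,-0.188,0.18,-0.0015,-0.0064,0],[-0.235,-0.188,0.28,-0.0015,-0.0064,0],[-0.235,-0.188,0.312,-0.0015,-0.0064,0],[-0.235,-0.188,0.312,-0.0015,-0.0064,0]]' 0
python3 - <<'E'
from h import *
snap('wrist','w14.png')
H=np.array([638.5,89.]);u=lambda a:np.array([np.cos(np.radians(a)),np.sin(np.radians(a))])
g=lambda a,s,rho=150:H+rho*u(a)+s*u(a-90)
for a in range(188,288,10):
    t=(a-188)/90; s=22 if a==188 else 20.5+3*np.sin(np.pi*t)-3.5*t
    print(a);plan([*g(a,s),165],8)
E
```

```text
time: 16.8
tool_pos: [481.7, 115.5, 162.5]
tcp_rot: [180.0, 0.3, 8.0]
ft_force: [0.3, -0.4, 0.5]
finger_gap: -0.0
188
row [ 0.0019  0.1046 -0.0028] [ 0.      0.0008 -0.    ]
198
row [-0.0037  0.2135 -0.0028] [ 0.      0.0008 -0.    ]
208
row [ 0.0085  0.3164 -0.0029] [ 0.      0.0008 -0.    ]
218
row [ 0.0384  0.4166 -0.0029] [ 0.      0.0008 -0.    ]
228
row [ 0.086   0.5111 -0.003 ] [ 0.      0.0008 -0.    ]
238
row [ 0.1503  0.5969 -0.0032] [ 0.      0.0008 -0.    ]
248
row [ 0.23    0.6707 -0.0034] [ 0.      0.0008 -0.    ]
258
row [ 0.3226  0.7294 -0.0036] [ 0.      0.0008 -0.    ]
268
row [ 0.4252  0.7706 -0.0038] [ 0.      0.0008 -0.    ]
278
row [ 0.5339  0.7925 -0.0041] [ 0.      0.0008 -0.    ]
```

View pics/w14.png

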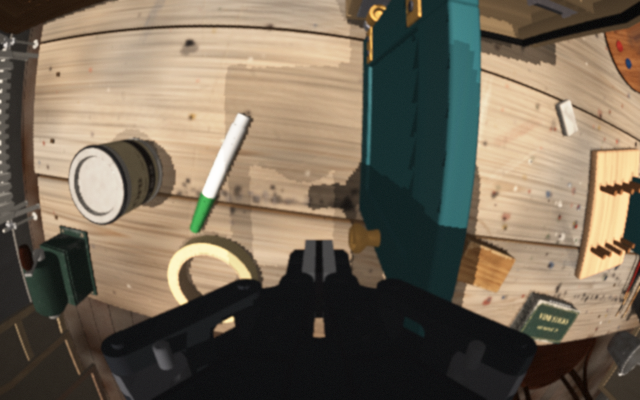

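The closed fingers are at the outer face, with the knob at (364,237) and the door leaf to the right of it. I'll raise 25 mm so the linkage clears the door's top, then push slowly.

```bash
python3 -m jog '[[0,0,-0.06,0,0,0],[0.001,0.03,-0.1,0,0,0],[0.001,0.07,-0.1,0,0,0],[0.001,0.095,-0.1,0,0,0],[0.001,0.115,-0.1,0,0,0],[0.001,0.13,-0.1,0,0,0],[0,0.145,-0.1,0,0,0],[-0.001,0.16,-0.1,0,0,0]]'; python3 -c "
from h import *
snap('wrist','w15.png');print(r.sense()['ft_force'])"
```

```text
time: 17.65
tool_pos: [488.1, 76.1, 189.4]
tcp_rot: [-180.0, 0.1, 8.0]
ft_force: [1.0, 0.4, -0.7]
finger_gap: 0.2
[-1.21393644  0.28545464  0.24807042]
```

View pics/w15.png

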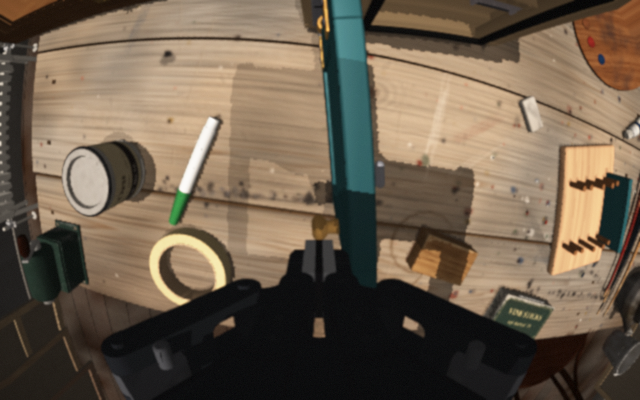

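```bash
cat >> h.py <<'E'
H=np.array([638.5,89.]);u=lambda a:np.array([np.cos(np.radians(a)),np.sin(np.radians(a))])
def arc(angs,z=190):
    for a in angs:
        t=(a-188)/90; s=20.5+3*np.sin(np.pi*t)-3.5*t
        print(a,end=' ');plan([*(H+150*u(a)+s*u(a-90)),z],8)
E
python3 -c "
from h import *
arc(range(192,240,4))"
```

```text
192 row [-0.0016 -0.0102 -0.0022] [0.0001 0.0005 0.    ]
196 row [-0.0031  0.0311 -0.0022] [0.0001 0.0005 0.    ]
200 row [-0.0018  0.0724 -0.0022] [0.0001 0.0005 0.    ]
204 row [ 0.0023  0.1137 -0.0022] [0.0001 0.0005 0.    ]
208 row [ 0.0093  0.1547 -0.0022] [0.0001 0.0005 0.    ]
212 row [ 0.0191  0.1952 -0.0022] [0.0001 0.0005 0.    ]
216 row [ 0.0318  0.2352 -0.0022] [0.0001 0.0005 0.    ]
220 row [ 0.0474  0.2743 -0.0022] [0.0001 0.0005 0.    ]
224 row [ 0.0657  0.3125 -0.0022] [0.0001 0.0005 0.    ]
228 row [ 0.0868  0.3494 -0.0023] [0.0001 0.0005 0.    ]
232 row [ 0.1106  0.3849 -0.0023] [0.0001 0.0005 0.    ]
236 row [ 0.137   0.4189 -0.0023] [0.0001 0.0005 0.    ]
```

```bash
python3 -m jog '[[-0.003,0.031,-0.002,0,0,0],[-0.002,0.072,-0.002,0,0,0],[0.002,0.114,-0.002,0,0,0],[0.009,0.155,-0.002,0,0,0],[0.019,0.195,-0.002,0,0,0],[0.032,0.235,-0.002,0,0,0],[0.047,0.274,-0.002,0,0,0],[0.066,0.312,-0.002,0,0,0],[0.087,0.349,-0.002,0,0,0],[0.11,0.385,-0.002,0,0,0]]'; python3 -c "
from h import *
snap('wrist','w16.png');print(r.sense()['ft_force'])
arc(range(232,280,4))"
```

```text
time: 18.7
tool_pos: [529.5, -15.8, 190.1]
tcp_rot: [-180.0, 0.1, 8.0]
ft_force: [0.7, -0.6, -0.0]
finger_gap: 0.3
[-1.20841616 -1.04275565 -0.09503996]
232 row [-0.0048 -0.0051  0.001 ] [ 0.0003  0.0001 -0.0001]
236 row [0.0216 0.0288 0.001 ] [ 0.0003  0.0001 -0.0001]
240 row [0.0506 0.0609 0.001 ] [ 0.0003  0.0001 -0.0001]
244 row [0.0819 0.0909 0.001 ] [ 0.0003  0.0001 -0.0001]
248 row [0.1155 0.1188 0.001 ] [ 0.0003  0.0001 -0.0001]
252 row [0.1511 0.1442 0.001 ] [ 0.0003  0.0001 -0.0001]
256 row [0.1887 0.1671 0.001 ] [ 0.0003  0.0001 -0.0001]
260 row [0.228  0.1872 0.001 ] [ 0.0003  0.0001 -0.0001]
264 row [0.2687 0.2045 0.001 ] [ 0.0003  0.0001 -0.0001]
268 row [0.3107 0.2187 0.001 ] [ 0.0003  0.0001 -0.0001]
272 row [0.3537 0.2299 0.001 ] [ 0.0003  0.0001 -0.0001]
276 row [0.3974 0.2378 0.001 ] [ 0.0003  0.0001 -0.0001]
```

View pics/w16.png

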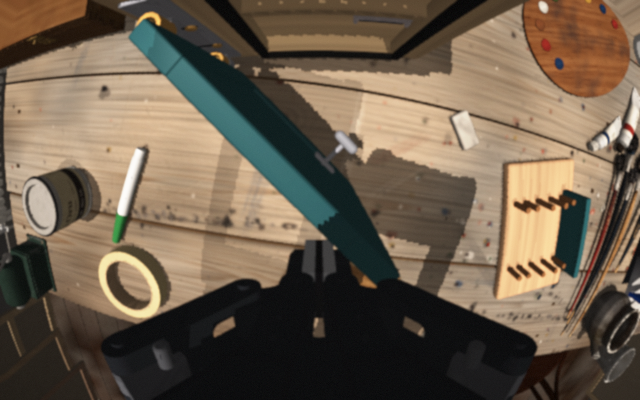

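The door is swinging with the fingers (about 45°), knuckles still on the pins, striker at (345,143). Continuing.

```bash
python3 -m jog '[[0.022,0.029,0,0,0,0],[0.051,0.061,0,0,0,0],[0.082,0.091,0,0,0,0],[0.115,0.119,0,0,0,0],[0.151,0.144,0,0,0,0],[0.189,0.167,0,0,0,0],[0.228,0.187,0,0,0,0],[0.255,0.198,0,0,0,0],[0.27,0.205,0,0,0,0],[0.28,0.208,0,0,0,0]]'; python3 -c "
from h import *
snap('wrist','w17.png');print(r.sense()['ft_force'])
arc(range(264,282,2))"
```

```text
time: 19.75
tool_pos: [605.9, -56.9, 190.0]
tcp_rot: [-180.0, 0.1, 8.0]
ft_force: [-1.1, -0.8, 0.1]
finger_gap: 0.3
[-0.12179444 -0.47789024  0.70920346]
264 row [-0.0086  0.0042  0.0002] [-0.      0.0003  0.0001]
266 row [0.0123 0.0118 0.0002] [-0.      0.0003  0.0001]
268 row [0.0334 0.0185 0.0001] [-0.      0.0003  0.0001]
270 row [0.0548 0.0245 0.0001] [-0.      0.0003  0.0001]
272 row [0.0764 0.0297 0.0001] [-0.      0.0003  0.0001]
274 row [0.0982 0.0341 0.0001] [-0.      0.0003  0.0001]
276 row [0.1201 0.0377 0.    ] [-0.      0.0003  0.0001]
278 row [0.1421 0.0404 0.    ] [-0.      0.0003  0.0001]
280 row [ 0.1643  0.0424 -0.    ] [-0.      0.0003  0.0001]
```

View pics/w17.png

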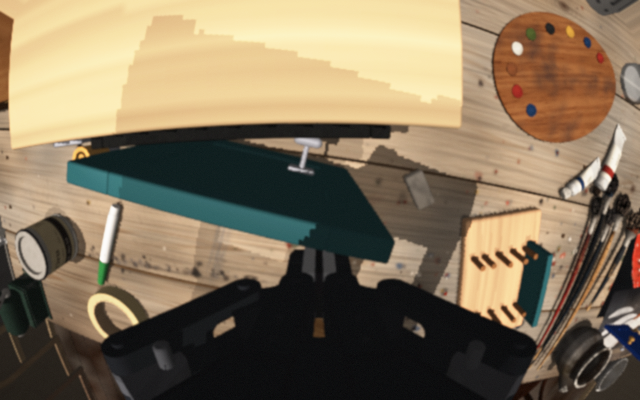

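```bash
python3 -m jog '[[0.012,0.011,0,0,0,0],[0.024,0.015,0,0,0,0],[0.036,0.019,0,0,0,0],[0.048,0.022,0,0,0,0],[0.06,0.025,0,0,0,0],[0.07,0.028,0,0,0,0],[0.08,0.03,0,0,0,0],[0.09,0.032,0,0,0,0],[0.1,0.034,0,0,0,0]]'; python3 -c "
from h import *
print(r.sense()['ft_force'])
arc(range(274,284,2))"
```

```text
time: 20.7
tool_pos: [631.7, -61.8, 190.1]
tcp_rot: [-180.0, 0.1, 8.0]
ft_force: [0.2, 0.2, -0.4]
finger_gap: -0.3
[ 0.22665003  0.22954058 -0.43677983]
274 row [-0.001   0.0002  0.0005] [-0.      0.0003  0.0001]
276 row [0.021  0.0038 0.0005] [-0.      0.0003  0.0001]
278 row [0.043  0.0066 0.0004] [-0.      0.0003  0.0001]
280 row [0.0651 0.0085 0.0004] [-0.      0.0003  0.0001]
282 row [0.0873 0.0097 0.0004] [-0.      0.0003  0.0001]
```

```bash
python3 -m jog '[[0.007,0.001,0,0,0,0],[0.014,0.003,0,0,0,0],[0.021,0.004,0,0,0,0],[0.026,0.005,0,0,0,0]]'; python3 -m jog '[[0.006,0.001,0,0,0,0],[0.012,0.001,0,0,0,0],[0.012,0.001,0,0,0,0]]'; python3 -c "
from h import *
s=snap('wrist','w18.png');print(r.sense()['ft_force'])
arc(range(276,284,2))"
```

```text
time: 21.1
tool_pos: [638.1, -62.0, 190.0]
tcp_rot: [-180.0, 0.1, 8.0]
ft_force: [-0.8, 0.6, -0.3]
finger_gap: 0.2
time: 21.4
tool_pos: [641.4, -62.0, 190.2]
tcp_rot: [180.0, 0.0, 8.0]
ft_force: [0.1, -0.8, -0.7]
finger_gap: -0.2
[ 0.22592007 -0.2656825   0.38003091]
276 row [-0.0169 -0.0024  0.0009] [0.     0.0002 0.0001]
278 row [0.0051 0.0004 0.0008] [0.     0.0002 0.0001]
280 row [0.0273 0.0024 0.0008] [0.     0.0002 0.0001]
282 row [0.0494 0.0035 0.0008] [0.     0.0002 0.0001]
```

View pics/w18.png

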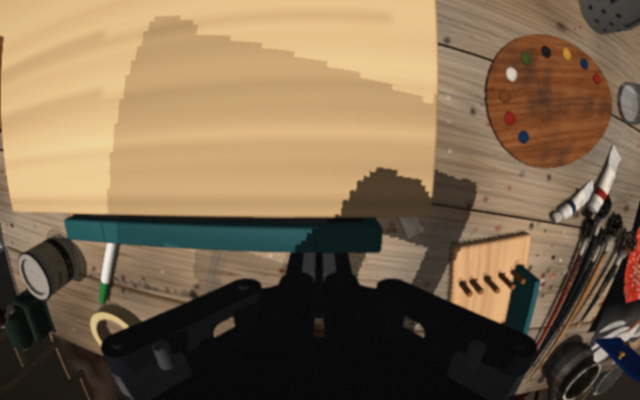

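```bash
for i in 1 2 3; do :; done; python3 -m jog '[[0.005,0,0,0,0,0],[0.01,0.001,0,0,0,0],[0.01,0.001,0,0,0,0]]'; python3 -m jog '[[0.005,0,0,0,0,0],[0.01,0,0,0,0,0],[0.01,0,0,0,0,0]]'; python3 -m jog '[[0.005,0,0,0,0,0],[0.01,0,0,0,0,0],[0.01,0,0,0,0,0]]'
```

```text
time: 21.75
tool_pos: [643.8, -61.9, 190.2]
tcp_rot: [180.0, 0.0, 8.0]
ft_force: [-0.5, 0.4, -0.3]
finger_gap: 0.3
time: 22.05
tool_pos: [644.3, -61.8, 190.0]
tcp_rot: [-180.0, 0.3, 8.0]
ft_force: [-11.3, 0.1, 5.4]
finger_gap: -0.2
time: 22.35
tool_pos: [644.4, -61.8, 190.0]
tcp_rot: [-180.0, 0.6, 8.0]
ft_force: [-25.2, -2.0, 12.9]
finger_gap: 0.1
```

Firm stop at x≈644, which matches the shut plane. Backing off at once, then looking.

```bash
python3 -m jog '[[-0.02,0,0,0,0,0],[-0.04,0,0,0,0,0],[-0.08,0,0,0,0,0],[-0.14,0,0,0,0,0],[-0.2,0,-0.05,0,0,0],[-0.24,0,-0.15,0,0,0],[-0.24,0,-0.25,0,0,0],[-0.24,0,-0.25,0,0,0]]'
python3 - <<'E'
from h import *
s=snap('wrist','w19.png')
s=snap('scene','s19.png')
cv2.imwrite('pics/c19s.png',cv2.resize(s['pixels'][160:260,200:300,::-1],(600,600),interpolation=cv2.INTER_CUBIC))
print(r.sense()['ft_force'])
E
```

```text
time: 23.15
tool_pos: [591.2, -69.9, 257.7]
tcp_rot: [179.9, -0.4, 8.0]
ft_force: [0.2, 1.3, 0.6]
finger_gap: 0.1
[-1.19111611  0.09065275 -0.36267557]
```

View pics/w19.png

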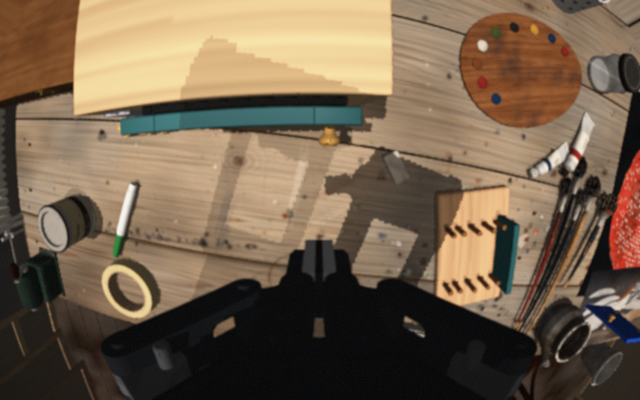

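View pics/c19s.png

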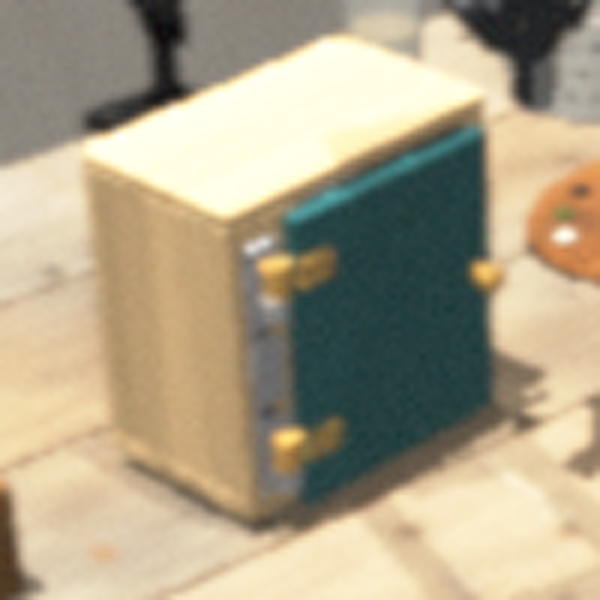

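Run:
```python
from h import *
s=load('w19.png');im=s['pixels']
cv2.imwrite('pics/c19.png',cv2.resize(im[80:150,110:380,::-1],(800,207),interpolation=cv2.INTER_CUBIC))
h=cv2.cvtColor(im,cv2.COLOR_RGB2HSV)
m=((h[:,:,0]>85)&(h[:,:,0]<105)&(h[:,:,1]>90)&(h[:,:,2]>50))
m2=(h[:,:,2]>200)
def fit(P):
    P=np.array(P);vx,vy,x0,y0=cv2.fitLine(P[:,:2].astype(np.float32),cv2.DIST_HUBER,0,.01,.01).ravel()
    return np.degrees(np.arctan2(-vx,vy))%180,x0,y0
top=[];bot=[];cab=[]
for x in range(130,360,4):
    c=np.where(m[90:150,x])[0]+90
    if len(c)>3: top.append(wonz(s,x,c.min()-.5,214));bot.append(wonz(s,x,c.max()+.5,214))
for x in range(95,200,4):
    c=np.where(m2[60:130,x])[0]
    if len(c): cab.append(wonz(s,x,60+c.max()+.5,225))
print('inner edge',fit(top));print('outer edge(foot?)',fit(bot));print('cab',fit(cab))
# gap along cab x from hinge/pin at both ends
n=np.array([np.cos(np.radians(7.9)),np.sin(np.radians(7.9))])
for P in(top,bot,cab):print(np.round([(np.array(P[i][:2])-H)@n for i in (1,len(P)//2,-2)],1))
```

```text
inner edge (np.float32(7.787857), np.float32(659.45233), np.float32(-15.4679))
outer edge(foot?) (np.float32(7.727005), np.float32(648.0206), np.float32(-14.75384))
cab (np.float32(8.218552), np.float32(655.81305), np.float32(63.46439))
[5.8 6.7 6. ]
[-5.1 -5.  -4.9]
[13.4 13.8 14.1]
```

View pics/c19.png

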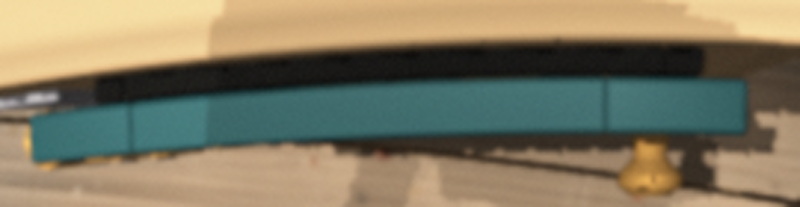

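The door's faces lie parallel to the cabinet (7.7–7.8° against 7.9–8.2°), with the inner face against the seal along the whole width. Final check that it holds and that the bystanders have not moved.

```bash
python3 -m jog '[[-0.05,0,-0.1,0,0,0],[-0.15,0.1,-0.2,0,0,0],[-0.3,0.2,-0.2,0,0,0],[-0.3,0.3,-0.2,0,0,0],[-0.3,0.4,-0.2,0,0,0],[-0.3,0.5,-0.2,0,0,0],[-0.3,0.5,-0.2,0,0,0],[-0.3,0.5,-0.2,0,0,0],[-0.3,0.5,-0.2,0,0,0],[-0.3,0.5,-0.2,0,0,0]]'
python3 - <<'E'
from h import *
s=snap('top','t20.png');a=load('top0.png')['pixels']
cv2.imwrite('pics/c20.png',np.vstack([a[110:290,110:470,::-1],s['pixels'][110:290,110:470,::-1]]).repeat(1,0))
s=snap('scene','s20.png')
cv2.imwrite('pics/c20s.png',cv2.resize(s['pixels'][160:310,190:340,::-1],(600,600),interpolation=cv2.INTER_CUBIC))
E
```

```text
time: 24.25
tool_pos: [532.4, -202.8, 302.4]
tcp_rot: [-180.0, 0.1, 8.1]
ft_force: [0.0, -0.6, -0.2]
finger_gap: -0.5
```

View pics/c20.png

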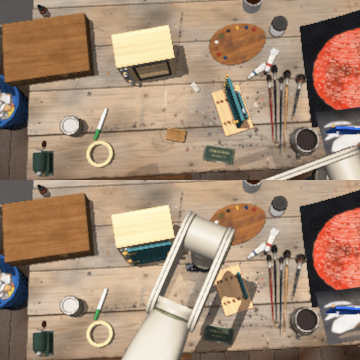

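View pics/c20s.png

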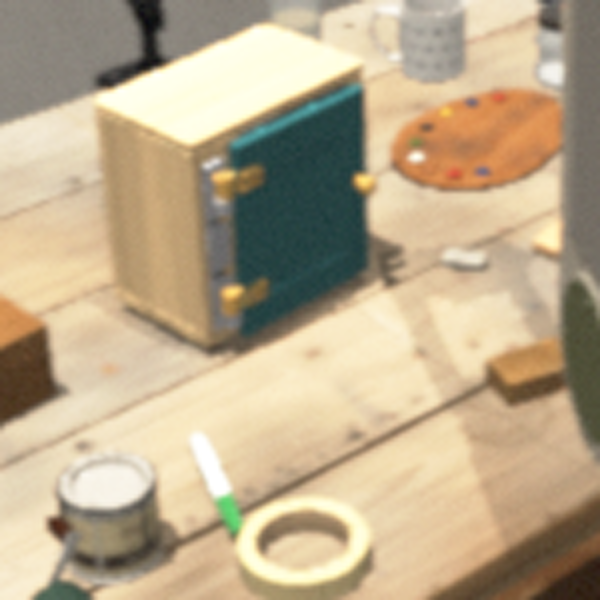

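The tin, eraser and block have not moved, and the door stays shut. I did not clearly feel the catch while pushing, so I'm checking the door angle in the earlier picture.

Run:
```python
from h import *
def fit(P):
    P=np.array(P);vx,vy,x0,y0=cv2.fitLine(P[:,:2].astype(np.float32),cv2.DIST_HUBER,0,.01,.01).ravel()
    return np.degrees(np.arctan2(-vx,vy))%180
n=np.array([np.cos(np.radians(7.9)),np.sin(np.radians(7.9))])
for f,rx,ry in(('w17.png',(75,385),(140,265)),('w18.png',(75,280),(205,260)),('w19.png',(130,320),(90,150))):
    s=load(f);h=cv2.cvtColor(s['pixels'],cv2.COLOR_RGB2HSV)
    m=((h[:,:,0]>85)&(h[:,:,0]<105)&(h[:,:,1]>90)&(h[:,:,2]>50))
    P=[]
    for x in range(*rx,4):
        c=np.where(m[ry[0]:ry[1],x])[0]+ry[0]
        if len(c)>3:P.append(wonz(s,x,c.max()+.5,214))
    print(f,fit(P),np.round([(P[i][:2]-H)@n for i in(1,len(P)//2,-2)],1))
print(r.sense()['time'])
```

```text
w17.png 174.27165 [ -9.5 -25.7 -30. ]
w18.png 7.377838 [-4.1 -4.8 -5.2]
w19.png 7.6121674 [-5.1 -5.1 -4.6]
24.35
```

```bash
python3 -c "
from h import *
print(r.hand_in())"
```

```text
the job is handed in; nothing more can be done
None
```

The door is hung on both hinge pins and shut, and I handed the job in at about 24 s.

- **Hanging:** I lifted the teal door from the rack and located the pins with the wrist camera. The first contact showed the door tilted in the grip, so I turned it about 1° using the wrist forces. It then slid down until the load came on at the shoulders, with about 10 N of push at most. The pin tip showed just below the rim of the upper knuckle. I let go with the door about square to the cabinet, and it stood still.
- **Shutting:** I pushed the outer face along the arc with closed fingers. The last step pressed the already shut door against its seal with about 25–28 N for roughly 0.3 s. That is more than I wanted, but under the 40 N limit. I backed off at once.
- **Last checks:** With the arm clear, the door lies parallel to the cabinet (about 7.6–7.8° against about 8°), flat against the seal along its width. It stayed there, with both knuckles still on the pins. The tin, sanding block and eraser look unmoved.
- **Not confirmed:** I did not feel the catch click, because my force readings between steps were near zero. The door was already shut in a picture taken before the fingers reached the stop, so I take it that the catch pulled it in. I did no pull test.

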